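Put the ring dies away in their sliding-cover case

ROBOT

A 6-joint arm with a two-finger parallel gripper is mounted at the origin on the work surface. World frame = base frame: x ahead of the robot, y to its left, z up, the work surface at z = 0. Lengths are in m, angles in rad, forces in N, time in s.
With the tool pointing down it reaches from about 0.375 to 0.9 m from the base axis. Payload 3.1 kg.
Tool frame: the origin (TCP) lies on the centre line of the jaws, within the pads' length; the fingertips stand arm.finger_overhang ahead of it and the grasp point (between the pads) lies 11 mm behind it (arm.finger_overhang is the distance from the TCP to the fingertips, in m); z points along the fingers, y is the line along which they close (so a half turn about z gives the same grasp; the last joint's range is limited). The gripper opens to 85 mm and grips with 20 to 120 N. Pads are 22 mm wide; open, the fingers measure 114 mm over their backs; the gripper's body (76 mm by 85 mm) begins 54 mm behind the grasp point. The pads swing forward as they close: fully open they stand 13 mm farther back than shut.
Start: joints at [0.973, 0.527, 1.433, -0, 1.181, -0.178], TCP at [0.255, 0.571, 0.239] pointing down, gripper open.
Joint ranges: [-3.08, 3.08], [-0.75, 2.2], [0.22, 2.44], [-1.43, 4.57], [0, 2.65], [-2.85, 2.85]. Speed limits (rad/s): [2.79, 2.79, 3.14, 3.14, 3.14, 3.14].

INTERFACE

Orientations are given as a rotation vector (axis times angle).
In Python, from plant import arm gives the robot as it stands. The module is installed in compiled form; this text tells all that it offers.
- The arm moves only by the tool apply_moves, never from a script. Its argument "moves" is a list of rows, each an object of numbers: "dx", "dy", "dz": the shift along the world's x, y, z each as a share of 30 mm, from -1 to 1; "ax", "ay", "az": the turn, a rotation vector about the world's x, y, z each as a share of 0.1 rad, from -1 to 1; "grip": the closure, from 0 (fully open) to 1 (shut). A call has 1 to 10 rows; each row shifts and turns the commanded pose from where the row before left it; what a row does not reach is not made up. A row lasts 1/8 s, in which the tool goes at most 62.5 mm and 10.7 degrees, less where a joint would pass 70% of its speed; a pose out of reach is approached as far as the arm can. A call with a number of a shift or a turn outside -1 to 1 is refused whole. A call with a gripper value outside its range is refused whole. The fingers move at their own pace and stop on an object; "grip_force" is the grip in N (left out, the last holds). Time passes only in rows, so rows that do not move let the fingers close. It gives the time, the measured TCP pose, the force, the opening and the grip force at its end, in the units of the state.
- arm.read_state(): the state, without advancing time (a new reading comes with each control period).
- arm.snapshot(name): name is "scene" or "top" or "wrist"; returns (picture, depth): 480x640x3 uint8, red, green, blue; 480x640 float32, m along the optical axis (not along the pixel's ray), 0 where there is no reading.
- arm.get_calibration(name): a dict with "intrinsics" (3x3 intrinsics, pixels), "eye" and "attitude" of the camera in the world. Camera axes: x right, y up, looking along -z (the intrinsics and any distortion apply to the point x, -y, -z); pixel columns grow to the right and rows downward; lengths in m; the calibration is good to about 2 mm. A picture is of the moment at which its call begins: read the wrist's pose just before it. get_calibration takes no time and is no camera call; for the wrist camera it gives the pose at the moment of the call.
- arm.hand_in(): hands the job in; it is judged then, once.
Trained networks look in the newest picture that a camera, given by its name, has taken for a name from the list of things; names that differ only in an ending like _2 or _b are one class to them, and where a whole thing is asked for, a point or a joint stands for the part that bears it (a point fixed in the world has none). Each returns a list of dicts, best first, with "score" (0 to 1); they miss things now and then, are a little off and sometimes report something else, mostly with a low value. They report only what shows in the picture. A call takes as long as a camera call. They do not tell look-alikes from the thing itself.
- arm.trace(label, camera): "mask" (480x640 bool, what is visible of it) and "at" ([column, row] in pixels, amid what is visible of it).
- arm.mark_of(label, camera): "at" ([column, row] in pixels: a listed point, or the origin of a listed thing).
The state is a dict: "clock": time; "q": joint angles; "dq": joint speeds; "joint_efforts": joint torques, N m; "tool_pos": TCP position; "ee_rot": TCP orientation; "wrist_force": force on the tool from outside, world axes, zero at the start; "wrist_torque": the same for the moment, N m; "grip_width": finger opening in m; "finger_force": force on a finger pad.
Only numpy, scipy, OpenCV 4.12 (cv2) and the standard library are available. Lean on these libraries where they do the work, as an engineer would, in place of code of your own. Each camera call takes 0.05 s, during which the arm holds its last target. There are 200 camera calls.

TASK

Put the set of ring dies away: slide the clear cover of the wooden case right back, then thread the three steel dies over the post inside, one at a time, the largest at the bottom, the medium one on it and the smallest on that, and the brass keeper, broad flange down, on top of them all. Set each one down gently rather than letting it drop, and then slide the cover fully shut. Leave the vise, the hammer and the jar where they are.

Things in the scene. Friction and masses are not known exactly. Their poses are not given: they have to be found in the camera images.
- die_large: The largest of three plain steel dies (flat rings): outer diameter 54 mm, bore 22 mm, height 12 mm, about 180 g, lying flat on the bench. Origin: centre of its underside, z up.
- die_medium: The middle one of three plain steel dies (flat rings): outer diameter 45 mm, bore 22 mm, height 12 mm, about 110 g, lying flat on the bench. Origin: centre of its underside, z up.
- die_small: The smallest of three plain steel dies (flat rings): outer diameter 36 mm, bore 22 mm, height 12 mm, about 60 g, lying flat on the bench. Origin: centre of its underside, z up.
- keeper: The keeper, a brass flanged collar that tops the stack, lying flange down on the bench: flange 46 mm across and 4 mm thick, above it a hub 30 mm across and 12 mm tall (16 mm in all), bore 22 mm right through, about 70 g. Grip it by the hub. Origin: centre of the flange's underside, z up.
- case: Wooden case fixed to the bench, 178 x 178 mm outside, walls 9 mm thick, 62 mm high, floor 6 mm thick; dark rails 7 mm wide on the -x and +x walls reach z = 70 mm. A steel post, 10 mm thick, round-topped, tip at z = 57 mm, stands in the middle. Origin: underside, on the post's axis; z up; the cover opens to +y. Stacked undersides come to z = 6, 18, 30, 42 mm; stack top 58 mm.
- cover (a joint): Clear sliding cover, 162 x 178 mm, 5 mm thick, a dark strip at each end, underside at z = 62.5 mm: 0 = shut, grows towards the case's +y, 0.175 m = fully open at its stop (its trailing edge is then 86 mm past the post's axis and it overhangs the case). Starts shut or up to 30 mm ajar; slides with about 1.5 N of friction and stays where left.
- cover_grip (a point): Centre of the dark wooden grip bar on the cover: 70 mm long along the case's x, 12 mm thick along the case's y, 17 mm tall (from 5 to 22 mm above the cover's underside; top about 84.5 mm above the bench). It travels with the cover; axes as the case's. Shut, it lies 60 mm to the -y side of the post's axis.
- ball_vise: Bystander: round steel engraver's ball vise on a rubber foot, 90 mm across, 74 mm tall, 1.6 kg. Origin: centre of its underside.
- hammer: Bystander: small hammer, 240 mm long, lying on the bench along its own x axis.
- jar: Bystander: small amber glass jar with a steel cap, 54 mm across, about 60 mm tall. Origin: centre of its underside.
Mind the look-alikes: they are no part of the job. Leave any black or red look-alike of the die_medium alone. What is shaped like the die_large but green or pink is not meant.

How it is judged:
On the way, in this order (a step that is already met when the one before it is completed fails the run):
1. The cover is slid right back (at least 145 of its 175 mm) (value of joint cover above 0.145 m), for 0.2 s.
2. The large die lies on the floor of the case, round the post, released (horizontal distance between die_large and case below 0.011 m and z of die_large in the frame of case between 0.002 and 0.01 m and angle between die_large's own z axis and vertical below 0.12 rad and contact force between the fingers and die_large below 0.2 N and linear speed of die_large below 0.02 m/s), for 0.2 s.
3. The medium die lies on the large one, round the post, released (horizontal distance between die_medium and case below 0.011 m and z of die_medium in the frame of case between 0.014 and 0.022 m and angle between die_medium's own z axis and vertical below 0.12 rad and contact force between the fingers and die_medium below 0.2 N and linear speed of die_medium below 0.02 m/s), for 0.2 s.
4. The small die lies on the medium one, round the post, released (horizontal distance between die_small and case below 0.011 m and z of die_small in the frame of case between 0.026 and 0.034 m and angle between die_small's own z axis and vertical below 0.12 rad and contact force between the fingers and die_small below 0.2 N and linear speed of die_small below 0.02 m/s), for 0.2 s.
5. The brass keeper lies on the small die, round the post, released (horizontal distance between keeper and case below 0.011 m and z of keeper in the frame of case between 0.038 and 0.046 m and angle between keeper's own z axis and vertical below 0.12 rad and contact force between the fingers and keeper below 0.2 N and linear speed of keeper below 0.02 m/s), for 0.2 s.
At the end, for the whole second after the job is handed in: All four things are stacked upright round the post in the case in the order large, medium, small, keeper (each within 11 mm of the post's axis and 4 mm of its height in the stack, tilted less than 0.12 rad), released and at rest, and the cover is shut to within 5 mm (all of step 2 and all of step 3 and all of step 4 and all of step 5 and value of joint cover below 0.005 m); the robot touches nothing.
It fails at once if the ball vise is shifted by more than 25 mm (distance of ball_vise from where it was at the start of the episode above 0.025 m).
It fails at once if the hammer is shifted by more than 25 mm (distance of hammer from where it was at the start of the episode above 0.025 m).
It fails at once if the jar is shifted by more than 25 mm (distance of jar from where it was at the start of the episode above 0.025 m).
It fails at once if a die or the keeper is let fall over the case (faster than 0.55 m/s with the fingers off it: a drop of about 15 mm) ((horizontal distance between die_large and case below 0.06 m and contact force between the fingers and die_large below 0.05 N and linear speed of die_large above 0.55 m/s) or (horizontal distance between die_medium and case below 0.06 m and contact force between the fingers and die_medium below 0.05 N and linear speed of die_medium above 0.55 m/s) or (horizontal distance between die_small and case below 0.06 m and contact force between the fingers and die_small below 0.05 N and linear speed of die_small above 0.55 m/s) or (horizontal distance between keeper and case below 0.06 m and contact force between the fingers and keeper below 0.05 N and linear speed of keeper above 0.55 m/s)).
It also fails if it takes over 128 s, if anything falls off the work surface, if the arm or the gripper's body presses on something with over 40 N, if the wrist force passes 120 N, or if a joint passes its speed limit or range.

## Working session

There is one attempt and no reset: what is moved stays moved. The work goes in short steps, Python scripts to look and compute and a tool call to move; the robot and the scene stay as the last step left them, time stands still between calls to the robot, and variables do not carry over. Pictures are saved under pics/ and viewed, at most 14 in all, crops included, and the job is handed in when it is done.

Besides the shell and the picture viewer there is one more tool, called after "Request:" by a JSON object that holds its "api" and its "payload", one argument or row to a line. apply_moves: Moves the arm, as the interface text tells. Its arguments: {"type":"object","properties":{"moves":{"type":"array"},"grip_force":{"type":"number"}},"required":["moves"]}

```bash
mkdir -p pics; cat > h.py <<'E'
import numpy as np, cv2
from plant import arm
def world(cal, px, depth=None, z=None):
    K=np.array(cal["intrinsics"]);e=np.array(cal["eye"]);R=np.array(cal["attitude"])
    if R.shape==(3,): R=cv2.Rodrigues(R)[0]
    px=np.atleast_2d(np.asarray(px,float))
    d=np.c_[(px[:,0]-K[0,2])/K[0,0],-(px[:,1]-K[1,2])/K[1,1],-np.ones(len(px))]@R.T
    s=np.asarray(depth) if depth is not None else (z-e[2])/d[:,2]
    return e+d*np.reshape(s,(-1,1))
E
python3 - <<'E'
from h import *
print(arm.finger_overhang, arm.read_state())
for n in ["top","scene"]:
    im,d=arm.snapshot(n); cv2.imwrite(f"pics/{n}0.png",im[:,:,::-1]); np.save(n+"_d.npy",d);np.save(n+"_i.npy",im)
    c=arm.get_calibration(n); print(n,c)
    for l in ["die_large","die_medium","die_small","keeper","case","cover_grip","ball_vise","hammer","jar"]:
        for t in arm.mark_of(l,n)[:5]:
            u,v=np.round(t["at"]).astype(int); 
            if t["score"]<.2: continue
            dd=d[min(max(v,0),479),min(max(u,0),639)]
            print(n,l,round(t["score"],2),(u,v),world(c,t["at"],z=0.0849 if l=="cover_grip" else 0).round(3))
E
```

```text
0.008 {'clock': 0.0, 'q': array([ 9.72455369e-01,  5.28486410e-01,  1.43389167e+00, -1.70412102e-05,
        1.18138999e+00, -1.78514026e-01]), 'dq': array([ 7.00390546e-04,  4.36526654e-04, -9.64666602e-05, -1.04522922e-03,
       -2.03730484e-04,  1.85173745e-03]), 'joint_efforts': array([-2.48795759e-04, -4.42357743e+01, -1.78024811e+01, -2.02948113e-04,
        8.57543957e-03,  2.91234215e-06]), 'tool_pos': array([0.25434074, 0.57015019, 0.23832454]), 'ee_rot': array([-0.65445127, -3.0718404 ,  0.00317113]), 'wrist_force': array([-0.28533768,  0.37841818,  0.66484904]), 'wrist_torque': array([-0.0018046 ,  0.0264207 ,  0.06949343]), 'finger_force': 0.0, 'grip_width': 0.08522460583080868}
top {'intrinsics': array([[564.33911375,   0.        , 326.16785368],
       [  0.        , 564.33911375, 239.90096316],
       [  0.        ,   0.        ,   1.        ]]), 'eye': array([ 0.41866195, -0.11639498,  1.16679005]), 'attitude': array([ 0.15753416, -0.14339975, -1.58233475])}
top die_large 0.95 (np.int64(436), np.int64(332)) [[ 0.45  -0.328  0.   ]]
top die_large 0.61 (np.int64(390), 
[... 1336 characters left out ...]
0)) [[ 0.545 -0.334  0.   ]]
scene die_medium 0.9 (np.int64(314), np.int64(262)) [[ 0.604 -0.101  0.   ]]
scene die_medium 0.59 (np.int64(340), np.int64(232)) [[ 0.568 -0.02   0.   ]]
scene die_small 0.59 (np.int64(256), np.int64(280)) [[ 0.585 -0.22   0.   ]]
scene keeper 0.55 (np.int64(281), np.int64(213)) [[ 0.465 -0.103 -0.   ]]
scene case 0.66 (np.int64(409), np.int64(178)) [[0.517 0.188 0.   ]]
scene cover_grip 0.96 (np.int64(392), np.int64(156)) [[0.505 0.138 0.085]]
scene ball_vise 0.84 (np.int64(381), np.int64(332)) [[ 0.796 -0.067  0.   ]]
scene hammer 0.73 (np.int64(142), np.int64(297)) [[ 0.513 -0.426  0.   ]]
scene jar 0.78 (np.int64(254), np.int64(356)) [[ 0.723 -0.29   0.   ]]
```

View pics/top0.png

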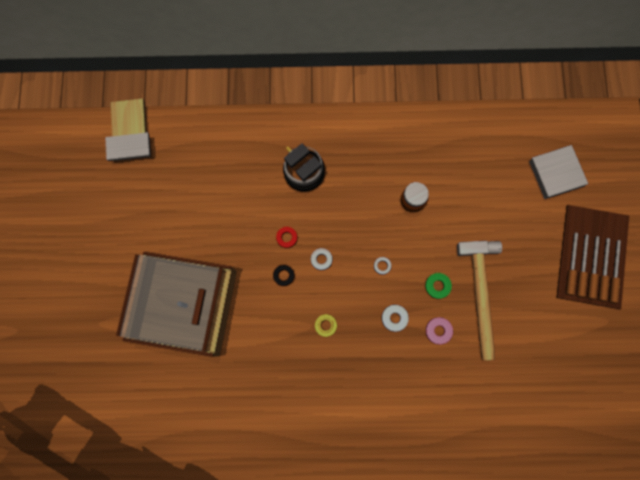

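View pics/scene0.png

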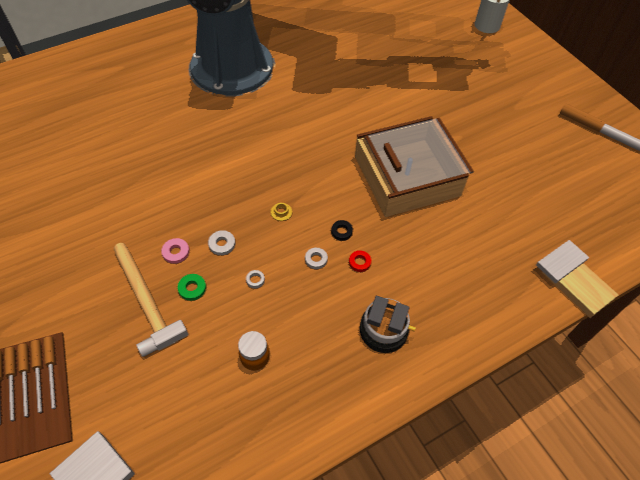

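Top view: the dies shaped like die_large are silver (396,318), green (439,286) and pink (440,331), so the plain steel one at (396,318) is meant. Those shaped like die_medium are silver (321,259), red (287,237) and black (284,275), so (321,259) is meant. The small die is at (383,265), the keeper at (326,325), and the case at left with its grip at (198,306). I'll confirm with a crop and fit the geometry from depth.

```bash
python3 - <<'E'
from h import *
from scipy.optimize import least_squares
P={}
for n in ["top","scene"]:
    d=np.load(n+"_d.npy");c=arm.get_calibration(n)
    v,u=np.mgrid[:480,:640];m=d.ravel()>0
    p=world(c,np.c_[u.ravel(),v.ravel()][m],depth=d.ravel()[m]); P[n]=p
    near=p[(abs(p[:,0]-.5)<.1)&(abs(p[:,1]+.17)<.1)]
    print(n,"bench z med/std",np.median(near[:,2]),near[:,2].std())
for nm,x,y,h,ro in [("L",.48,-.24,.012,.027),("M",.607,-.098,.012,.0225),("S",.584,-.223,.012,.018),("K",.468,-.106,.016,.023)]:
    for n,p in P.items():
        z0=np.median(p[(abs(p[:,0]-.5)<.1)&(abs(p[:,1]+.17)<.1),2])
        q=p[(np.hypot(p[:,0]-x,p[:,1]-y)<.045)&(p[:,2]>z0+(.0085 if nm!="K" else .002))&(p[:,2]<z0+.025)]
        # circle of known radius: maximize overlap ring -> minimise outside distance; use minimal enclosing + mean
        cc,r=cv2.minEnclosingCircle(q[:,:2].astype(np.float32)*1000)
        print(nm,n,len(q),"mean",q[:,:2].mean(0).round(4),"enc",np.round(cc,1),round(r,1),"z",np.percentile(q[:,2],[10,50,90]).round(4))
for n,p in P.items():
    q=p[(abs(p[:,0]-.51)<.16)&(abs(p[:,1]-.18)<.17)&(p[:,2]>.03)]
    hst=np.histogram(q[:,2],bins=np.arange(.03,.1,.005)); print(n,hst[0])
    for lo,hi in [(.056,.076),(.066,.075),(.078,.095)]:
        s=q[(q[:,2]>lo)&(q[:,2]<hi)]
        if len(s)>5: print(n,lo,len(s),cv2.minAreaRect(s[:,:2].astype(np.float32)*1000),s.mean(0).round(4))
im=np.load("top_i.npy"); cv2.imwrite("pics/crop0.png",cv2.resize(im[225:365,110:470,::-1],None,fx=2.2,fy=2.2,interpolation=cv2.INTER_CUBIC))
E
```

```text
top bench z med/std 0.00016322192431017513 0.0040739326024529215
scene bench z med/std 0.0021017598644487157 0.004053256826985244
L top 418 mean [ 0.4801 -0.2454] enc [ 480.3 -245. ] 26.9 z [0.0095 0.0119 0.0147]
L scene 395 mean [ 0.4796 -0.2435] enc [ 478.7 -243.5] 27.9 z [0.0115 0.0136 0.0159]
M top 248 mean [ 0.6041 -0.0978] enc [603.8 -97.4] 22.4 z [0.0095 0.0122 0.0151]
M scene 258 mean [ 0.6037 -0.0961] enc [603.7 -95.3] 23.0 z [0.0114 0.0137 0.0161]
S top 138 mean [ 0.5875 -0.2233] enc [ 587.9 -223.5] 17.8 z [0.0096 0.0117 0.0142]
S scene 149 mean [ 0.5871 -0.2218] enc [ 586.5 -221.3] 18.2 z [0.0112 0.0133 0.0154]
K top 427 mean [ 0.4693 -0.1063] enc [ 467.4 -105.9] 44.6 z [0.0024 0.004  0.0151]
K scene 340 mean [ 0.4691 -0.1046] enc [ 468.2 -106. ] 44.1 z [0.0044 0.0064 0.0171]
top [  49   42   47   46   47  138 1550 6014  836   36  157   75    0    0]
top 0.056 8538 ((514.2573852539062, 191.0732421875), (195.45147705078125, 178.2469024658203), 79.36621856689453) [0.5133 0.1935 0.0669]
top 0.066 5740 ((514.1527709960938, 191.08038330078125), (194.00631713867188, 178.28338623046875), 79.46414947509766) [0.5139 0.1978 0.0683]
top 0.078 249 ((504.62225341796875, 139.1518096923828), (12.86988639831543, 69.79389953613281), 79.25666809082031) [0.5041 0.1389 0.0837]
scene [ 178  173  155  185  187  178  393 3413 1970   50   61  115    1    0]
scene 0.056 5949 ((512.03466796875, 193.336181640625), (196.72425842285156, 183.11793518066406), 79.38329315185547) [0.5186 0.1912 0.0687]
scene 0.066 5222 ((511.7796630859375, 193.85211181640625), (195.3515167236328, 181.95176696777344), 79.2008056640625) [0.5169 0.1981 0.0695]
scene 0.078 192 ((503.0169372558594, 140.59732055664062), (13.323655128479004, 72.86125946044922), 79.18086242675781) [0.505  0.1396 0.0851]
```

View pics/crop0.png

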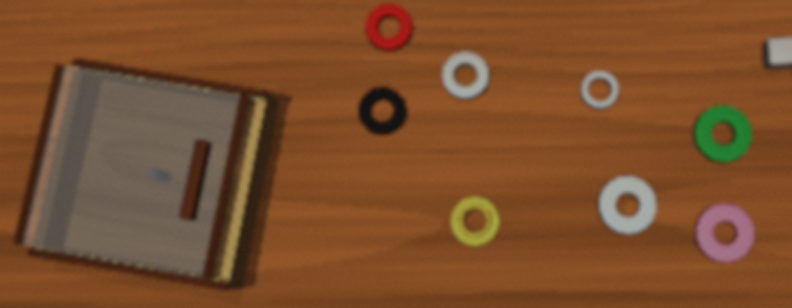

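The crop confirms it: plain silver large at (627,205), medium (465,75) and small (599,90); coloured ones are look-alikes. Case yaw is about -10.6°, post near (0.513,0.183), cover about 16 mm ajar. Moving to the grip bar now.

Request:
{"api": "apply_moves", "payload": {
  "moves": [
    {"dx": 0.56, "dy": -0.96, "az": 0.47, "grip": 0},
    {"dx": 0.56, "dy": -0.96, "az": 0.47, "grip": 0},
    {"dx": 0.56, "dy": -0.96, "az": 0.47, "grip": 0},
    {"dx": 0.56, "dy": -0.96, "az": 0.47, "grip": 0},
    {"dx": 0.56, "dy": -0.96, "az": 0.47, "grip": 0},
    {"dx": 0.56, "dy": -0.96, "grip": 0.3},
    {"dx": 0.56, "dy": -0.96, "grip": 0.3},
    {"dx": 0.56, "dy": -0.96, "grip": 0.3},
    {"dx": 0.56, "dy": -0.96, "grip": 0.3},
    {"dx": 0.56, "dy": -0.96, "grip": 0.3}
  ]
}}

```text
invalid input at $.moves[0]: expected keys dx, dy, dz, ax, ay, az, grip
```

Request:
{"api": "apply_moves", "payload": {
  "moves": [
    {"dx": 0.56, "dy": -0.96, "dz": -0.4, "grip": 0.3},
    {"dx": 0.56, "dy": -0.96, "dz": -0.4, "grip": 0.3},
    {"dx": 0.56, "dy": -0.96, "dz": -0.4, "grip": 0.3},
    {"dx": 0.56, "dy": -0.96, "dz": -0.4, "grip": 0.3},
    {"dx": 0.5, "dy": -0.5, "dz": -0.4, "grip": 0.3},
    {"grip": 0.3},
    {"grip": 0.3}
  ]
}}

```text
invalid input at $.moves[0]: expected keys dx, dy, dz, ax, ay, az, grip
```

```bash
cat >> h.py <<'E'
def st():
    s=arm.read_state(); R=cv2.Rodrigues(np.array(s["ee_rot"]))[0]
    print("t",round(s["clock"],2),"pos",np.round(s["tool_pos"],4),"yaw_y",round(np.degrees(np.arctan2(R[1,1],R[0,1])),2),"zax",R[:,2].round(3),"w",round(s["grip_width"],4),"ff",round(float(np.max(s["finger_force"])),2),"F",np.round(s["wrist_force"],1),"oh",arm.finger_overhang,"q6",round(s["q"][5],2))
    return s
def cloud(n,name=None):
    c=arm.get_calibration(n); im,d=arm.snapshot(n)
    if name: cv2.imwrite(f"pics/{name}.png",im[:,:,::-1])
    v,u=np.mgrid[:480,:640];m=d.ravel()>0
    return im,d,c,world(c,np.c_[u.ravel(),v.ravel()][m],depth=d.ravel()[m])
E
python3 - <<'E'
from h import *
st()
im,d,c,p=cloud("wrist","w1")
q=p[(abs(p[:,0]-.5)<.06)&(abs(p[:,1]-.14)<.05)&(p[:,2]>.076)&(p[:,2]<.095)]
print(len(q),cv2.minAreaRect(q[:,:2].astype(np.float32)*1000),q.mean(0).round(4))
for t in arm.mark_of("cover_grip","wrist")[:2]: print(t,world(c,t["at"],z=.0845).round(4))
E
```

```text
t 1.0 pos [0.2547 0.5707 0.2393] yaw_y 65.95 zax [ 0.  0. -1.] w 0.0852 ff 0.0 F [ 1.  -0.2  0.4] oh 0.008 q6 -0.18
0 ((0.0, 0.0), (0.0, 0.0), 0.0) [nan nan nan]<stdin>:5: RuntimeWarning: Mean of empty slice.
  ret = um.true_divide(
```

View pics/w1.png

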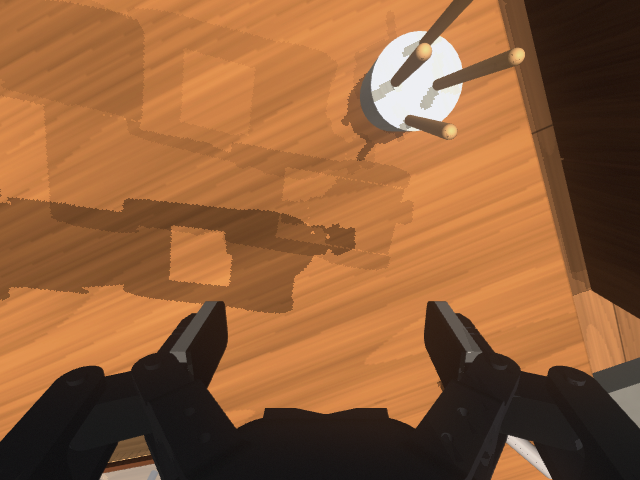

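The call was refused (all seven keys are needed), so the picture only shows the start pose, with the fingers at (215,330) and (440,330). Resending in full.

Request:
{"api": "apply_moves", "payload": {
  "moves": [
    {"dx": 0.56, "dy": -0.96, "dz": 0, "ax": 0, "ay": 0, "az": 0.47, "grip": 0},
    {"dx": 0.56, "dy": -0.96, "dz": 0, "ax": 0, "ay": 0, "az": 0.47, "grip": 0},
    {"dx": 0.56, "dy": -0.96, "dz": 0, "ax": 0, "ay": 0, "az": 0.47, "grip": 0},
    {"dx": 0.56, "dy": -0.96, "dz": 0, "ax": 0, "ay": 0, "az": 0.47, "grip": 0},
    {"dx": 0.56, "dy": -0.96, "dz": 0, "ax": 0, "ay": 0, "az": 0.47, "grip": 0},
    {"dx": 0.56, "dy": -0.96, "dz": 0, "ax": 0, "ay": 0, "az": 0, "grip": 0.3},
    {"dx": 0.56, "dy": -0.96, "dz": 0, "ax": 0, "ay": 0, "az": 0, "grip": 0.3},
    {"dx": 0.56, "dy": -0.96, "dz": 0, "ax": 0, "ay": 0, "az": 0, "grip": 0.3},
    {"dx": 0.56, "dy": -0.96, "dz": 0, "ax": 0, "ay": 0, "az": 0, "grip": 0.3},
    {"dx": 0.56, "dy": -0.96, "dz": 0, "ax": 0, "ay": 0, "az": 0, "grip": 0.3}
  ]
}}

```text
clock: 2.35
tool_pos: [0.4233, 0.2818, 0.2395]
ee_rot: [0.29, 3.128, 0.0]
wrist_force: [0.6, 0.8, -0.8]
grip_width: 0.0593
finger_force: 0.0
```

Request:
{"api": "apply_moves", "payload": {
  "moves": [
    {"dx": 0.56, "dy": -0.96, "dz": -0.4, "ax": 0, "ay": 0, "az": 0, "grip": 0.3},
    {"dx": 0.56, "dy": -0.96, "dz": -0.4, "ax": 0, "ay": 0, "az": 0, "grip": 0.3},
    {"dx": 0.56, "dy": -0.96, "dz": -0.4, "ax": 0, "ay": 0, "az": 0, "grip": 0.3},
    {"dx": 0.56, "dy": -0.96, "dz": -0.4, "ax": 0, "ay": 0, "az": 0, "grip": 0.3},
    {"dx": 0.5, "dy": -0.5, "dz": -0.4, "ax": 0, "ay": 0, "az": 0, "grip": 0.3},
    {"dx": 0, "dy": 0, "dz": 0, "ax": 0, "ay": 0, "az": 0, "grip": 0.3},
    {"dx": 0, "dy": 0, "dz": 0, "ax": 0, "ay": 0, "az": 0, "grip": 0.3}
  ]
}}

```text
clock: 3.22
tool_pos: [0.5044, 0.1533, 0.1794]
ee_rot: [-0.289, -3.127, -0.0]
wrist_force: [0.3, 1.0, 0.4]
grip_width: 0.0594
finger_force: 0.0
```

```bash
python3 - <<'E'
from h import *
st()
im,d,c,p=cloud("wrist","w2")
q=p[(abs(p[:,0]-.5)<.06)&(abs(p[:,1]-.14)<.05)&(p[:,2]>.076)&(p[:,2]<.095)]
print(len(q))
if len(q):print(cv2.minAreaRect(q[:,:2].astype(np.float32)*1000),q.mean(0).round(4))
for t in arm.mark_of("cover_grip","wrist")[:2]: print(t,world(c,t["at"],z=.0845).round(4))
E
```

```text
t 3.23 pos [0.5044 0.1533 0.1794] yaw_y 79.44 zax [-0.001  0.    -1.   ] w 0.0594 ff 0.0 F [0.3 1.  0.4] oh 0.008 q6 -1.3
1590
((501.11578369140625, 140.49107360839844), (11.890233039855957, 69.95738220214844), 79.12092590332031) [0.4988 0.1412 0.0834]
{'at': [307.2, 245.8], 'score': 0.97} [[0.5004 0.1396 0.0845]]
```

Request:
{"api": "apply_moves", "payload": {
  "moves": [
    {"dx": -0.05, "dy": -0.22, "dz": -0.8, "ax": 0, "ay": 0, "az": 0, "grip": 0.3},
    {"dx": 0, "dy": -0.22, "dz": -0.8, "ax": 0, "ay": 0, "az": 0, "grip": 0.3},
    {"dx": 0, "dy": 0, "dz": -0.8, "ax": 0, "ay": 0, "az": 0, "grip": 0.3},
    {"dx": 0, "dy": 0, "dz": -0.6, "ax": 0, "ay": 0, "az": 0, "grip": 0.3},
    {"dx": 0, "dy": 0, "dz": -0.3, "ax": 0, "ay": 0, "az": 0, "grip": 0.3},
    {"dx": 0, "dy": 0, "dz": 0, "ax": 0, "ay": 0, "az": 0, "grip": 0.8},
    {"dx": 0, "dy": 0, "dz": 0, "ax": 0, "ay": 0, "az": 0, "grip": 1},
    {"dx": 0, "dy": 0, "dz": 0, "ax": 0, "ay": 0, "az": 0, "grip": 1},
    {"dx": 0, "dy": 0, "dz": 0, "ax": 0, "ay": 0, "az": 0, "grip": 1}
  ],
  "grip_force": 25
}}

```text
clock: 4.45
tool_pos: [0.5039, 0.1396, 0.0812]
ee_rot: [0.29, 3.126, 0.001]
wrist_force: [-1.2, 1.6, 4.6]
grip_width: 0.0108
finger_force: 30.2
```

Request:
{"api": "apply_moves", "payload": {
  "moves": [
    {"dx": 0.06, "dy": 0.32, "dz": 0, "ax": 0, "ay": 0, "az": 0, "grip": 1},
    {"dx": 0.12, "dy": 0.64, "dz": 0, "ax": 0, "ay": 0, "az": 0, "grip": 1},
    {"dx": 0.12, "dy": 0.64, "dz": 0, "ax": 0, "ay": 0, "az": 0, "grip": 1},
    {"dx": 0.12, "dy": 0.64, "dz": 0, "ax": 0, "ay": 0, "az": 0, "grip": 1},
    {"dx": 0.12, "dy": 0.64, "dz": 0, "ax": 0, "ay": 0, "az": 0, "grip": 1},
    {"dx": 0.12, "dy": 0.64, "dz": 0, "ax": 0, "ay": 0, "az": 0, "grip": 1},
    {"dx": 0.12, "dy": 0.64, "dz": 0, "ax": 0, "ay": 0, "az": 0, "grip": 1},
    {"dx": 0.12, "dy": 0.64, "dz": 0, "ax": 0, "ay": 0, "az": 0, "grip": 1},
    {"dx": 0.06, "dy": 0.32, "dz": 0, "ax": 0, "ay": 0, "az": 0, "grip": 1},
    {"dx": 0, "dy": 0, "dz": 0, "ax": 0, "ay": 0, "az": 0, "grip": 1}
  ]
}}

```text
clock: 5.7
tool_pos: [0.5328, 0.2942, 0.0812]
ee_rot: [0.289, 3.126, 0.002]
wrist_force: [-0.3, 1.5, 5.4]
grip_width: 0.011
finger_force: 30.3
```

Request:
{"api": "apply_moves", "payload": {
  "moves": [
    {"dx": 0.03, "dy": 0.16, "dz": 0, "ax": 0, "ay": 0, "az": 0, "grip": 1},
    {"dx": 0.03, "dy": 0.16, "dz": 0, "ax": 0, "ay": 0, "az": 0, "grip": 1},
    {"dx": 0.02, "dy": 0.1, "dz": 0, "ax": 0, "ay": 0, "az": 0, "grip": 1},
    {"dx": 0, "dy": 0, "dz": 0, "ax": 0, "ay": 0, "az": 0, "grip": 1}
  ]
}}

```text
clock: 6.2
tool_pos: [0.5336, 0.2988, 0.0812]
ee_rot: [-0.285, -3.125, 0.019]
wrist_force: [-1.6, -19.9, 12.6]
grip_width: 0.011
finger_force: 31.0
```

Request:
{"api": "apply_moves", "payload": {
  "moves": [
    {"dx": -0.03, "dy": -0.15, "dz": 0, "ax": 0, "ay": 0, "az": 0, "grip": 1},
    {"dx": 0, "dy": 0, "dz": 0, "ax": 0, "ay": 0, "az": 0, "grip": 0.3},
    {"dx": 0, "dy": 0, "dz": 0, "ax": 0, "ay": 0, "az": 0, "grip": 0.3},
    {"dx": 0, "dy": 0, "dz": 0, "ax": 0, "ay": 0, "az": 0, "grip": 0.3},
    {"dx": 0, "dy": 0, "dz": 0.6, "ax": 0, "ay": 0, "az": 0, "grip": 0.3},
    {"dx": 0, "dy": 0, "dz": 1, "ax": 0, "ay": 0, "az": 0, "grip": 0.3},
    {"dx": -0.1, "dy": -0.8, "dz": 1, "ax": 0, "ay": 0, "az": 0, "grip": 0.3},
    {"dx": -0.1, "dy": -0.9, "dz": 1, "ax": 0, "ay": 0, "az": 0, "grip": 0.3},
    {"dx": -0.2, "dy": -0.9, "dz": 0.8, "ax": 0, "ay": 0, "az": 0, "grip": 0.3},
    {"dx": -0.2, "dy": -0.9, "dz": 0.6, "ax": 0, "ay": 0, "az": 0, "grip": 0.3}
  ]
}}

```text
clock: 7.45
tool_pos: [0.516, 0.1956, 0.2328]
ee_rot: [0.289, 3.125, 0.001]
wrist_force: [0.5, -0.8, 0.7]
grip_width: 0.0602
finger_force: 0.0
```

Request:
{"api": "apply_moves", "payload": {
  "moves": [
    {"dx": 0, "dy": -0.4, "dz": 0, "ax": 0, "ay": 0, "az": 0, "grip": 0.3},
    {"dx": 0, "dy": -0.4, "dz": 0, "ax": 0, "ay": 0, "az": 0, "grip": 0.3},
    {"dx": 0, "dy": 0, "dz": 0, "ax": 0, "ay": 0, "az": 0, "grip": 0.3}
  ]
}}

```text
clock: 7.82
tool_pos: [0.5155, 0.1717, 0.2296]
ee_rot: [-0.291, -3.127, 0.0]
wrist_force: [0.6, 0.2, 0.1]
grip_width: 0.0594
finger_force: 0.0
```

```bash
python3 - <<'E'
from h import *
s=st()
for n in ["wrist","top"]:
    im,d,c,p=cloud(n,n+"3")
    q=p[(np.hypot(p[:,0]-.513,p[:,1]-.184)<.02)&(p[:,2]>.03)&(p[:,2]<.065)]
    print(n,len(q)); 
    if len(q):
        print(np.median(q,0).round(4), cv2.minEnclosingCircle(q[:,:2].astype(np.float32)*1000),q[:,2].max())
        t=q[q[:,2]>q[:,2].max()-.004];print("tip",t.mean(0).round(4),len(t))
    g=p[(abs(p[:,0]-.534)<.06)&(abs(p[:,1]-.298)<.03)&(p[:,2]>.076)&(p[:,2]<.095)]
    if len(g): print("bar",cv2.minAreaRect(g[:,:2].astype(np.float32)*1000))
    r=p[(abs(p[:,0]-.51)<.13)&(abs(p[:,1]-.18)<.15)&(p[:,2]>.055)&(p[:,2]<.08)]
    print("rect",cv2.minAreaRect(r[:,:2].astype(np.float32)*1000))
    f=p[(np.hypot(p[:,0]-.513,p[:,1]-.184)<.06)&(p[:,2]<.03)];print("floor z",np.median(f[:,2]))
E
```

```text
t 7.83 pos [0.5155 0.1717 0.2296] yaw_y 79.36 zax [-0.001  0.    -1.   ] w 0.0594 ff 0.0 F [0.6 0.2 0.1] oh 0.008 q6 -1.27
wrist 133
[0.5074 0.1845 0.0533] ((509.55792236328125, 184.46859741210938), 5.052698612213135) 0.05758000514527911
tip [0.5092 0.1844 0.0551] 65
bar ((530.593017578125, 297.0688781738281), (12.723692893981934, 70.12932586669922), 79.86527252197266)
rect ((516.238525390625, 220.25332641601562), (251.22119140625, 178.57716369628906), 79.7236328125)
floor z 0.0051939412888039604
top 25
[0.5106 0.1819 0.0518] ((511.51458740234375, 182.94796752929688), 4.369379043579102) 0.05874582236915038
tip [0.5116 0.1831 0.0572] 10
rect ((512.6539916992188, 182.90966796875), (178.4248504638672, 178.16444396972656), 79.42462921142578)
floor z 0.005613212424331326
```

View pics/wrist3.png

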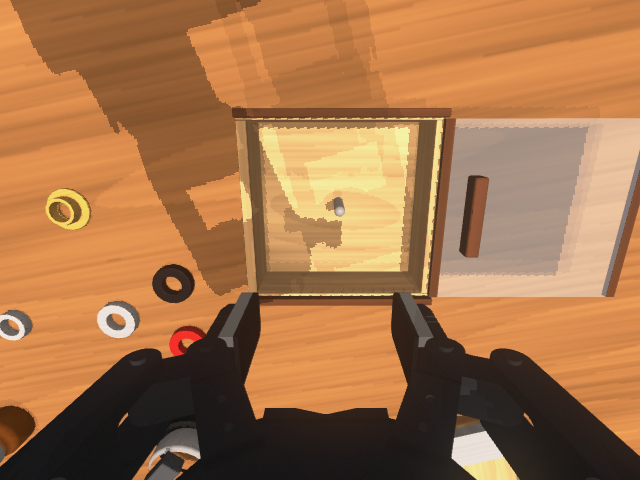

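Wrist view: cover fully open with the bar at (475,217), post tip at (340,210), keeper (68,208), medium die (118,320). The wrist and top cameras differ by about 2.5 mm consistently, so I'll use the same half-way correction for post and dies. Moving over the large die.

Request:
{"api": "apply_moves", "payload": {
  "moves": [
    {"dx": -0.09, "dy": -0.99, "dz": 0, "ax": 0, "ay": 0, "az": 0, "grip": 0.2},
    {"dx": -0.09, "dy": -0.99, "dz": 0, "ax": 0, "ay": 0, "az": 0, "grip": 0.2},
    {"dx": -0.09, "dy": -0.99, "dz": 0, "ax": 0, "ay": 0, "az": 0, "grip": 0.2},
    {"dx": -0.09, "dy": -0.99, "dz": 0, "ax": 0, "ay": 0, "az": 0, "grip": 0.2},
    {"dx": -0.09, "dy": -0.99, "dz": 0, "ax": 0, "ay": 0, "az": 0, "grip": 0.2},
    {"dx": -0.09, "dy": -0.99, "dz": 0, "ax": 0, "ay": 0, "az": 0, "grip": 0.2},
    {"dx": -0.09, "dy": -0.99, "dz": 0, "ax": 0, "ay": 0, "az": 0, "grip": 0.2},
    {"dx": -0.09, "dy": -0.99, "dz": 0, "ax": 0, "ay": 0, "az": 0, "grip": 0.2},
    {"dx": -0.09, "dy": -0.99, "dz": -0.4, "ax": 0, "ay": 0, "az": 0, "grip": 0.2},
    {"dx": -0.09, "dy": -0.99, "dz": -0.5, "ax": 0, "ay": 0, "az": 0, "grip": 0.2}
  ]
}}

```text
clock: 9.18
tool_pos: [0.4892, -0.1254, 0.2029]
ee_rot: [0.288, 3.128, 0.0]
wrist_force: [0.2, -0.2, -0.3]
grip_width: 0.0686
finger_force: 0.0
```

Request:
{"api": "apply_moves", "payload": {
  "moves": [
    {"dx": -0.09, "dy": -0.99, "dz": -0.5, "ax": 0, "ay": 0, "az": 0, "grip": 0.2},
    {"dx": -0.09, "dy": -0.99, "dz": -0.5, "ax": 0, "ay": 0, "az": 0, "grip": 0.2},
    {"dx": -0.09, "dy": -0.99, "dz": -0.5, "ax": 0, "ay": 0, "az": 0, "grip": 0.2},
    {"dx": -0.09, "dy": -0.99, "dz": -0.4, "ax": 0, "ay": 0, "az": 0, "grip": 0.2},
    {"dx": 0, "dy": 0, "dz": 0, "ax": 0, "ay": 0, "az": 0, "grip": 0.2},
    {"dx": 0, "dy": 0, "dz": 0, "ax": 0, "ay": 0, "az": 0, "grip": 0.2}
  ]
}}

```text
clock: 9.93
tool_pos: [0.4779, -0.2428, 0.146]
ee_rot: [-0.289, -3.127, -0.002]
wrist_force: [-0.0, 0.3, 0.4]
grip_width: 0.0681
finger_force: 0.0
```

```bash
cat >> h.py <<'E'
A=np.radians(79.42); YA=np.array([np.cos(A),np.sin(A)]); XA=np.array([np.sin(A),-np.cos(A)])
def die(p,xy,r,zlo,zhi,pr=""):
    q=p[(np.hypot(p[:,0]-xy[0],p[:,1]-xy[1])<r)&(p[:,2]>zlo)&(p[:,2]<zhi)]
    if len(q)>5:
        cc,rr=cv2.minEnclosingCircle(q[:,:2].astype(np.float32)*1000); print(pr,len(q),"enc",np.round(cc,1),round(rr,1),"mean",(q[:,:2].mean(0)*1000).round(1),"z",np.percentile(q[:,2],[5,50,95]).round(4))
E
python3 - <<'E'
from h import *
s=st()
im,d,c,p=cloud("wrist","w4")
b=p[(abs(p[:,0]-.48)<.08)&(abs(p[:,1]+.2)<.1)&(p[:,2]<.008)];print("bench",np.median(b[:,2]))
die(p,(.479,-.244),.04,.008,.02,"L")
print("centre depth px", [ (u,v,d[v,u]) for u in (200,225,250,400,425,450) for v in (300,320)])
# fingertips: points between bench and TCP+.02 near TCP
T=s["tool_pos"]; q=p[(np.hypot(p[:,0]-T[0],p[:,1]-T[1])<.07)&(p[:,2]>.06)&(p[:,2]<T[2]+.03)]
r=(q[:,:2]-T[:2])@np.c_[XA,YA]*1000
if len(q): 
  for sgn in (-1,1):
    k=r[:,1]*sgn>0
    if k.any(): print(sgn,k.sum(),"tip dz",((q[k,2]-T[2])*1000)[np.argsort(q[k,2])[:8]].round(1),"xy'",r[k][np.argsort(q[k,2])[:5]].round(1))
E
```

```text
t 9.93 pos [ 0.4779 -0.2428  0.146 ] yaw_y 79.43 zax [-0.001  0.001 -1.   ] w 0.0681 ff 0.0 F [-0.   0.3  0.4] oh 0.008 q6 -2.07
bench -0.0008378658782071113
L 2671 enc [ 477.1 -244.5] 26.9 mean [ 476.1 -244.4] z [0.0098 0.0111 0.0122]
centre depth px [(200, 300, np.float32(0.3112528)), (200, 320, np.float32(0.31677967)), (225, 300, np.float32(0.29856664)), (225, 320, np.float32(0.12533471)), (250, 300, np.float32(0.29893583)), (250, 320, np.float32(0.30363968)), (400, 300, np.float32(0.3118686)), (400, 320, np.float32(0.31825963)), (425, 300, np.float32(0.3113691)), (425, 320, np.float32(0.12414175)), (450, 300, np.float32(0.31200325)), (450, 320, np.float32(0.31667444))]
-1 2084 tip dz [-2.1 -2.  -2.  -2.  -1.7 -1.7 -1.7 -1.5] xy' [[ -7.2 -35.4]
 [ -4.8 -35.6]
 [ -6.7 -35.4]
 [ -0.3 -35.4]
 [  3.1 -35.6]]
1 2081 tip dz [-2.1 -1.9 -1.5 -1.3 -1.3 -1.2 -1.2 -1.1] xy' [[-7.2 33.2]
 [-0.4 33.1]
 [ 0.9 33.2]
 [-0.2 33. ]
 [-9.6 33.3]]
```

Request:
{"api": "apply_moves", "payload": {
  "moves": [
    {"dx": 0.03, "dy": -0.07, "dz": -1, "ax": 0, "ay": 0, "az": 0, "grip": 0.2},
    {"dx": 0, "dy": 0, "dz": -1, "ax": 0, "ay": 0, "az": 0, "grip": 0.2},
    {"dx": 0, "dy": 0, "dz": -1, "ax": 0, "ay": 0, "az": 0, "grip": 0.2},
    {"dx": 0, "dy": 0, "dz": -0.8, "ax": 0, "ay": 0, "az": 0, "grip": 0.2},
    {"dx": 0, "dy": 0, "dz": -0.5, "ax": 0, "ay": 0, "az": 0, "grip": 0.2},
    {"dx": 0, "dy": 0, "dz": -0.2, "ax": 0, "ay": 0, "az": 0, "grip": 0.2},
    {"dx": 0, "dy": 0, "dz": 0, "ax": 0, "ay": 0, "az": 0, "grip": 0.2}
  ]
}}

```text
clock: 10.85
tool_pos: [0.4791, -0.2457, 0.0115]
ee_rot: [0.289, 3.128, -0.0]
wrist_force: [0.3, -0.7, 1.7]
grip_width: 0.0684
finger_force: 0.0
```

Request:
{"api": "apply_moves", "payload": {
  "moves": [
    {"dx": 0, "dy": 0.02, "dz": -0.16, "ax": 0, "ay": 0, "az": 0, "grip": 0.2},
    {"dx": 0, "dy": 0, "dz": 0, "ax": 0, "ay": 0, "az": 0, "grip": 0.5},
    {"dx": 0, "dy": 0, "dz": 0, "ax": 0, "ay": 0, "az": 0, "grip": 0.6},
    {"dx": 0, "dy": 0, "dz": 0, "ax": 0, "ay": 0, "az": 0, "grip": 0.6},
    {"dx": 0, "dy": 0, "dz": 0, "ax": 0, "ay": 0, "az": 0, "grip": 0.6}
  ],
  "grip_force": 40
}}

```text
clock: 11.48
tool_pos: [0.4789, -0.2452, 0.0073]
ee_rot: [0.29, 3.128, -0.0]
wrist_force: [-1.1, 2.2, 5.7]
grip_width: 0.0519
finger_force: 41.4
```

Request:
{"api": "apply_moves", "payload": {
  "moves": [
    {"dx": 0, "dy": 0, "dz": 0.3, "ax": 0, "ay": 0, "az": 0, "grip": 0.6},
    {"dx": 0, "dy": 0, "dz": 0.8, "ax": 0, "ay": 0, "az": 0, "grip": 0.6},
    {"dx": 0, "dy": 0, "dz": 1, "ax": 0, "ay": 0, "az": 0, "grip": 0.6},
    {"dx": 0, "dy": 0.3, "dz": 1, "ax": 0, "ay": 0, "az": 0, "grip": 0.6},
    {"dx": 0.07, "dy": 0.7, "dz": 0.8, "ax": 0, "ay": 0, "az": 0, "grip": 0.6},
    {"dx": 0.07, "dy": 0.9, "dz": 0, "ax": 0, "ay": 0, "az": 0, "grip": 0.6},
    {"dx": 0.08, "dy": 1, "dz": 0, "ax": 0, "ay": 0, "az": 0, "grip": 0.6},
    {"dx": 0.08, "dy": 1, "dz": 0, "ax": 0, "ay": 0, "az": 0, "grip": 0.6},
    {"dx": 0.08, "dy": 1, "dz": 0, "ax": 0, "ay": 0, "az": 0, "grip": 0.6},
    {"dx": 0.08, "dy": 1, "dz": 0, "ax": 0, "ay": 0, "az": 0, "grip": 0.6}
  ]
}}

```text
clock: 12.72
tool_pos: [0.4925, -0.0674, 0.1238]
ee_rot: [0.29, 3.128, -0.0]
wrist_force: [0.2, -0.1, -2.2]
grip_width: 0.0517
finger_force: 42.4
```

Request:
{"api": "apply_moves", "payload": {
  "moves": [
    {"dx": 0.08, "dy": 1, "dz": 0, "ax": 0, "ay": 0, "az": 0, "grip": 0.6},
    {"dx": 0.08, "dy": 1, "dz": 0, "ax": 0, "ay": 0, "az": 0, "grip": 0.6},
    {"dx": 0.08, "dy": 1, "dz": 0, "ax": 0, "ay": 0, "az": 0, "grip": 0.6},
    {"dx": 0.08, "dy": 1, "dz": 0, "ax": 0, "ay": 0, "az": 0, "grip": 0.6},
    {"dx": 0.08, "dy": 1, "dz": 0, "ax": 0, "ay": 0, "az": 0, "grip": 0.6},
    {"dx": 0.08, "dy": 0.9, "dz": 0, "ax": 0, "ay": 0, "az": 0, "grip": 0.6},
    {"dx": 0.08, "dy": 0.8, "dz": 0, "ax": 0, "ay": 0, "az": 0, "grip": 0.6},
    {"dx": 0.08, "dy": 0.6, "dz": 0, "ax": 0, "ay": 0, "az": 0, "grip": 0.6},
    {"dx": 0, "dy": 0, "dz": 0, "ax": 0, "ay": 0, "az": 0, "grip": 0.6},
    {"dx": 0, "dy": 0, "dz": 0, "ax": 0, "ay": 0, "az": 0, "grip": 0.6}
  ]
}}

```text
clock: 13.98
tool_pos: [0.5116, 0.1502, 0.1235]
ee_rot: [-0.29, -3.128, 0.001]
wrist_force: [0.1, 0.3, -1.2]
grip_width: 0.0516
finger_force: 42.4
```

```bash
python3 - <<'E'
from h import *
s=st()
im,d,c,p=cloud("wrist","w5")
T=s["tool_pos"]
die(p,T[:2],.032,T[2]-.012,T[2]+.008,"held")
die(p,(.511,.184),.012,.03,.065,"post")
for t in arm.trace("die_large","wrist")[:2]:
    m=t["mask"]; v,u=np.nonzero(m); print(t["score"],t["at"],m.sum(),d[m].mean()); w=world(c,np.c_[u,v],depth=d[m]); print(w.mean(0),np.percentile(w,[5,95],axis=0))
E
```

```text
t 13.97 pos [0.5116 0.1502 0.1235] yaw_y 79.41 zax [-0. -0. -1.] w 0.0516 ff 42.44 F [ 0.1  0.3 -1.2] oh 0.008 q6 -1.31
held 10434 enc [507.6 150.8] 30.7 mean [506.9 150. ] z [0.1208 0.1271 0.1282]
post 334 enc [509.  184.3] 5.0 mean [507.4 183.9] z [0.0326 0.0521 0.0561]
0.63 [330.1, 323.9] 10124 0.14741781
[0.50716283 0.14978888 0.12595953] [[0.48466563 0.12805034 0.12007587]
 [0.53053588 0.17126746 0.12810613]]
```

View pics/w5.png

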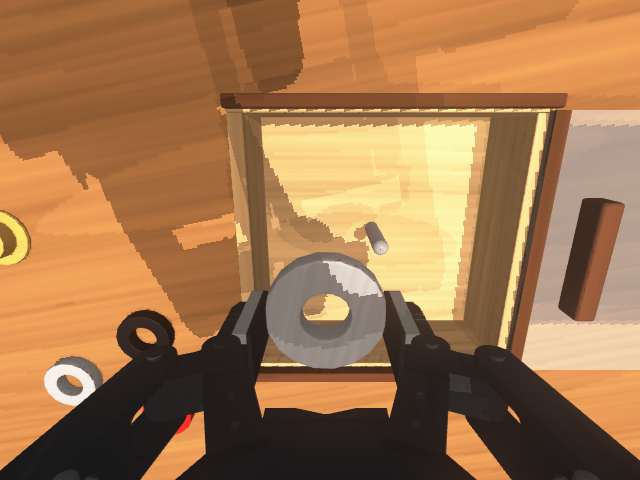

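The large die is held level between the pads, centred at (326,310); post tip at (380,246). The same-camera offset to go is about (+1.5, +34.3) mm.

Request:
{"api": "apply_moves", "payload": {
  "moves": [
    {"dx": 0.02, "dy": 0.5, "dz": 0, "ax": 0, "ay": 0, "az": 0, "grip": 0.6},
    {"dx": 0.02, "dy": 0.5, "dz": 0, "ax": 0, "ay": 0, "az": 0, "grip": 0.6},
    {"dx": 0.01, "dy": 0.14, "dz": 0, "ax": 0, "ay": 0, "az": 0, "grip": 0.6},
    {"dx": 0, "dy": 0, "dz": -0.5, "ax": 0, "ay": 0, "az": 0, "grip": 0.6},
    {"dx": 0, "dy": 0, "dz": -0.5, "ax": 0, "ay": 0, "az": 0, "grip": 0.6},
    {"dx": 0, "dy": 0, "dz": -0.5, "ax": 0, "ay": 0, "az": 0, "grip": 0.6},
    {"dx": 0, "dy": 0, "dz": 0, "ax": 0, "ay": 0, "az": 0, "grip": 0.6}
  ]
}}

```text
clock: 14.95
tool_pos: [0.512, 0.1844, 0.0766]
ee_rot: [-0.29, -3.124, 0.002]
wrist_force: [-0.4, 0.9, -1.8]
grip_width: 0.0513
finger_force: 42.4
```

```bash
python3 - <<'E'
from h import *
s=st()
im,d,c,p=cloud("wrist","w6")
T=s["tool_pos"]
die(p,(T[0]-.004,T[1]),.027,T[2]+.002,T[2]+.009,"held")
die(p,(.5095,.184),.008,.03,.062,"post")
cv2.imwrite("pics/w6c.png",cv2.resize(im[230:400,220:430,::-1],None,fx=2,fy=2))
E
```

```text
t 14.95 pos [0.512  0.1844 0.0766] yaw_y 79.38 zax [-0.004 -0.001 -1.   ] w 0.0513 ff 42.43 F [-0.4  0.9 -1.8] oh 0.008 q6 -1.25
held 8733 enc [508.  184.4] 27.0 mean [507.7 184.2] z [0.0792 0.0803 0.0813]
post 38 enc [512.1 184. ] 3.1 mean [512.  184.1] z [0.0533 0.0552 0.0563]
```

View pics/w6c.png

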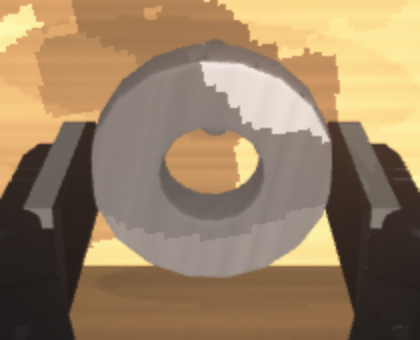

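The post tip is seen through the bore's upper edge at (213,130); by the oblique view and the fit (die 508,184.4 vs post ~509.5,184.1) it lies within the bore. Nudging +1.5 mm x and lowering.

Request:
{"api": "apply_moves", "payload": {
  "moves": [
    {"dx": 0.05, "dy": 0, "dz": 0, "ax": 0, "ay": 0, "az": 0, "grip": 0.6},
    {"dx": 0, "dy": 0, "dz": -0.3, "ax": 0, "ay": 0, "az": 0, "grip": 0.6},
    {"dx": 0, "dy": 0, "dz": -0.3, "ax": 0, "ay": 0, "az": 0, "grip": 0.6},
    {"dx": 0, "dy": 0, "dz": 0, "ax": 0, "ay": 0, "az": 0, "grip": 0.6}
  ]
}}

```text
clock: 15.5
tool_pos: [0.514, 0.1848, 0.0596]
ee_rot: [-0.29, -3.126, 0.001]
wrist_force: [0.1, -0.1, -1.8]
grip_width: 0.0512
finger_force: 42.4
```

Request:
{"api": "apply_moves", "payload": {
  "moves": [
    {"dx": 0, "dy": 0, "dz": -0.4, "ax": 0, "ay": 0, "az": 0, "grip": 0.6},
    {"dx": 0, "dy": 0, "dz": -0.4, "ax": 0, "ay": 0, "az": 0, "grip": 0.6},
    {"dx": 0, "dy": 0, "dz": -0.3, "ax": 0, "ay": 0, "az": 0, "grip": 0.6},
    {"dx": 0, "dy": 0, "dz": -0.2, "ax": 0, "ay": 0, "az": 0, "grip": 0.6},
    {"dx": 0, "dy": 0, "dz": 0, "ax": 0, "ay": 0, "az": 0, "grip": 0.6}
  ]
}}

```text
clock: 16.12
tool_pos: [0.5144, 0.1849, 0.0209]
ee_rot: [-0.29, -3.127, 0.0]
wrist_force: [-0.5, 1.5, -2.6]
grip_width: 0.0519
finger_force: 42.4
```

Request:
{"api": "apply_moves", "payload": {
  "moves": [
    {"dx": 0, "dy": 0, "dz": -0.1, "ax": 0, "ay": 0, "az": 0, "grip": 0.6},
    {"dx": 0, "dy": 0, "dz": -0.08, "ax": 0, "ay": 0, "az": 0, "grip": 0.6},
    {"dx": 0, "dy": 0, "dz": -0.06, "ax": 0, "ay": 0, "az": 0, "grip": 0.6},
    {"dx": 0, "dy": 0, "dz": 0, "ax": 0, "ay": 0, "az": 0, "grip": 0.6}
  ]
}}

```text
clock: 16.62
tool_pos: [0.5148, 0.1849, 0.0143]
ee_rot: [-0.29, -3.128, 0.0]
wrist_force: [0.7, -0.3, -1.7]
grip_width: 0.0514
finger_force: 42.4
```

Request:
{"api": "apply_moves", "payload": {
  "moves": [
    {"dx": 0, "dy": 0, "dz": -0.04, "ax": 0, "ay": 0, "az": 0, "grip": 0.6},
    {"dx": 0, "dy": 0, "dz": 0, "ax": 0, "ay": 0, "az": 0, "grip": 0.2},
    {"dx": 0, "dy": 0, "dz": 0, "ax": 0, "ay": 0, "az": 0, "grip": 0.2},
    {"dx": 0, "dy": 0, "dz": 0, "ax": 0, "ay": 0, "az": 0, "grip": 0.2},
    {"dx": 0, "dy": 0, "dz": 0.5, "ax": 0, "ay": 0, "az": 0, "grip": 0.2},
    {"dx": 0, "dy": 0, "dz": 1, "ax": 0, "ay": 0, "az": 0, "grip": 0.2},
    {"dx": 0, "dy": 0, "dz": 1, "ax": 0, "ay": 0, "az": 0, "grip": 0.2},
    {"dx": 0, "dy": -0.5, "dz": 1, "ax": 0, "ay": 0, "az": 0, "grip": 0.2},
    {"dx": 0, "dy": -0.5, "dz": 1, "ax": 0, "ay": 0, "az": 0, "grip": 0.2},
    {"dx": 0, "dy": 0, "dz": 0, "ax": 0, "ay": 0, "az": 0, "grip": 0.2}
  ]
}}

```text
clock: 17.88
tool_pos: [0.5166, 0.1545, 0.1513]
ee_rot: [0.291, 3.122, 0.002]
wrist_force: [0.6, 0.4, -1.0]
grip_width: 0.0681
finger_force: 0.0
```

```bash
python3 - <<'E'
from h import *
s=st()
im,d,c,p=cloud("wrist","w7")
die(p,(.51,.184),.035,.012,.024,"L wrist")
die(p,(.5095,.184),.012,.03,.062,"post wrist")
die(p,(.602,-.097),.035,.008,.02,"M wrist")
im,d,c,p=cloud("top")
die(p,(.512,.183),.035,.012,.026,"L top")
E
```

```text
t 17.88 pos [0.5166 0.1545 0.1513] yaw_y 79.34 zax [ 0.006  0.001 -1.   ] w 0.0681 ff 0.0 F [ 0.6  0.4 -1. ] oh 0.008 q6 -1.3
L wrist 2790 enc [512.7 183.9] 26.8 mean [511.3 183.8] z [0.0155 0.0171 0.0183]
post wrist 248 enc [509.1 184.6] 5.0 mean [507.5 184.1] z [0.0332 0.053  0.0562]
M wrist 1062 enc [601.3 -95.4] 23.2 mean [597.3 -96.3] z [0.0089 0.0113 0.0124]
L top 182 enc [510.4 182. ] 24.6 mean [500.8 180.7] z [0.0132 0.0173 0.0215]
```

Request:
{"api": "apply_moves", "payload": {
  "moves": [
    {"dx": 0.32, "dy": -0.93, "dz": 0, "ax": 0, "ay": 0, "az": 0, "grip": 0.3},
    {"dx": 0.32, "dy": -0.93, "dz": 0, "ax": 0, "ay": 0, "az": 0, "grip": 0.3},
    {"dx": 0.32, "dy": -0.93, "dz": 0, "ax": 0, "ay": 0, "az": 0, "grip": 0.3},
    {"dx": 0.32, "dy": -0.93, "dz": 0, "ax": 0, "ay": 0, "az": 0, "grip": 0.3},
    {"dx": 0.32, "dy": -0.93, "dz": 0, "ax": 0, "ay": 0, "az": 0, "grip": 0.3},
    {"dx": 0.32, "dy": -0.93, "dz": 0, "ax": 0, "ay": 0, "az": 0, "grip": 0.3},
    {"dx": 0.32, "dy": -0.93, "dz": -0.5, "ax": 0, "ay": 0, "az": 0, "grip": 0.3},
    {"dx": 0.32, "dy": -0.93, "dz": -0.7, "ax": 0, "ay": 0, "az": 0, "grip": 0.3},
    {"dx": 0.32, "dy": -0.93, "dz": -0.7, "ax": 0, "ay": 0, "az": 0, "grip": 0.3},
    {"dx": 0, "dy": 0, "dz": -0.7, "ax": 0, "ay": 0, "az": 0, "grip": 0.3}
  ]
}}

```text
clock: 19.23
tool_pos: [0.6017, -0.0978, 0.068]
ee_rot: [-0.293, -3.127, 0.0]
wrist_force: [-0.3, -0.1, -0.0]
grip_width: 0.0597
finger_force: 0.0
```

Request:
{"api": "apply_moves", "payload": {
  "moves": [
    {"dx": 0, "dy": 0, "dz": 0, "ax": 0, "ay": 0, "az": 0, "grip": 0.3}
  ]
}}

```text
clock: 19.35
tool_pos: [0.5989, -0.0952, 0.0671]
ee_rot: [-0.29, -3.121, -0.003]
wrist_force: [0.6, -0.2, -0.3]
grip_width: 0.0596
finger_force: 0.0
```

```bash
python3 - <<'E'
from h import *
s=st()
im,d,c,p=cloud("wrist","w8")
die(p,(.602,-.097),.028,.008,.02,"M wrist")
E
```

```text
t 19.35 pos [ 0.5989 -0.0952  0.0671] yaw_y 79.4 zax [-0.007  0.003 -1.   ] w 0.0596 ff 0.0 F [ 0.6 -0.2 -0.3] oh 0.008 q6 -1.73
M wrist 3051 enc [600.9 -96.1] 22.6 mean [600.  -96.1] z [0.0096 0.011  0.0121]
```

Request:
{"api": "apply_moves", "payload": {
  "moves": [
    {"dx": 0.12, "dy": -0.04, "dz": -0.8, "ax": 0, "ay": 0, "az": 0, "grip": 0.3},
    {"dx": 0, "dy": 0, "dz": -0.6, "ax": 0, "ay": 0, "az": 0, "grip": 0.3},
    {"dx": 0, "dy": 0, "dz": -0.4, "ax": 0, "ay": 0, "az": 0, "grip": 0.3},
    {"dx": 0, "dy": 0, "dz": 0, "ax": 0, "ay": 0, "az": 0, "grip": 0.3}
  ]
}}

```text
clock: 19.9
tool_pos: [0.604, -0.0968, 0.0152]
ee_rot: [-0.289, -3.126, -0.001]
wrist_force: [0.5, 0.4, -0.0]
grip_width: 0.0595
finger_force: 0.0
```

Request:
{"api": "apply_moves", "payload": {
  "moves": [
    {"dx": -0.03, "dy": 0, "dz": -0.26, "ax": 0, "ay": 0, "az": 0, "grip": 0.3},
    {"dx": 0, "dy": 0, "dz": 0, "ax": 0, "ay": 0, "az": 0, "grip": 0.3},
    {"dx": 0, "dy": 0, "dz": 0, "ax": 0, "ay": 0, "az": 0, "grip": 0.6},
    {"dx": 0, "dy": 0, "dz": 0, "ax": 0, "ay": 0, "az": 0, "grip": 0.7},
    {"dx": 0, "dy": 0, "dz": 0, "ax": 0, "ay": 0, "az": 0, "grip": 0.7},
    {"dx": 0, "dy": 0, "dz": 0, "ax": 0, "ay": 0, "az": 0, "grip": 0.7}
  ]
}}

```text
clock: 20.65
tool_pos: [0.6041, -0.0974, 0.0091]
ee_rot: [0.29, 3.127, -0.0]
wrist_force: [-0.7, 0.5, 5.7]
grip_width: 0.0431
finger_force: 40.4
```

Request:
{"api": "apply_moves", "payload": {
  "moves": [
    {"dx": 0, "dy": 0, "dz": 0.4, "ax": 0, "ay": 0, "az": 0, "grip": 0.7},
    {"dx": 0, "dy": 0, "dz": 0.8, "ax": 0, "ay": 0, "az": 0, "grip": 0.7},
    {"dx": 0, "dy": 0, "dz": 1, "ax": 0, "ay": 0, "az": 0, "grip": 0.7},
    {"dx": -0.3, "dy": 0.9, "dz": 1, "ax": 0, "ay": 0, "az": 0, "grip": 0.7},
    {"dx": -0.3, "dy": 0.9, "dz": 0.6, "ax": 0, "ay": 0, "az": 0, "grip": 0.7},
    {"dx": -0.3, "dy": 0.9, "dz": 0, "ax": 0, "ay": 0, "az": 0, "grip": 0.7},
    {"dx": -0.3, "dy": 0.9, "dz": 0, "ax": 0, "ay": 0, "az": 0, "grip": 0.7},
    {"dx": -0.3, "dy": 0.9, "dz": 0, "ax": 0, "ay": 0, "az": 0, "grip": 0.7},
    {"dx": -0.3, "dy": 0.9, "dz": 0, "ax": 0, "ay": 0, "az": 0, "grip": 0.7},
    {"dx": -0.3, "dy": 0.9, "dz": 0, "ax": 0, "ay": 0, "az": 0, "grip": 0.7}
  ]
}}

```text
clock: 21.9
tool_pos: [0.5406, 0.0924, 0.1227]
ee_rot: [0.29, 3.128, -0.0]
wrist_force: [0.2, 0.5, -1.2]
grip_width: 0.043
finger_force: 40.9
```

Request:
{"api": "apply_moves", "payload": {
  "moves": [
    {"dx": -0.3, "dy": 0.9, "dz": 0, "ax": 0, "ay": 0, "az": 0, "grip": 0.7},
    {"dx": -0.3, "dy": 0.9, "dz": 0, "ax": 0, "ay": 0, "az": 0, "grip": 0.7},
    {"dx": -0.3, "dy": 0.36, "dz": 0, "ax": 0, "ay": 0, "az": 0, "grip": 0.7},
    {"dx": 0, "dy": 0, "dz": 0, "ax": 0, "ay": 0, "az": 0, "grip": 0.7},
    {"dx": 0, "dy": 0, "dz": 0, "ax": 0, "ay": 0, "az": 0, "grip": 0.7}
  ]
}}

```text
clock: 22.52
tool_pos: [0.5145, 0.1557, 0.1225]
ee_rot: [0.291, 3.127, -0.0]
wrist_force: [1.2, -0.6, -0.0]
grip_width: 0.0429
finger_force: 40.9
```

```bash
python3 - <<'E'
from h import *
s=st()
im,d,c,p=cloud("wrist","w9")
T=s["tool_pos"]
die(p,(T[0]-.003,T[1]),.0245,T[2],T[2]+.008,"held")
die(p,(.5095,.184),.012,.03,.062,"post")
E
```

```text
t 22.52 pos [0.5145 0.1557 0.1225] yaw_y 79.39 zax [ 0.001 -0.    -1.   ] w 0.0429 ff 40.9 F [ 1.2 -0.6 -0. ] oh 0.008 q6 -1.3
held 5747 enc [511.5 155.7] 24.5 mean [510.  155.5] z [0.1232 0.1244 0.1256]
post 335 enc [509.3 184.5] 5.2 mean [507.4 184.2] z [0.0326 0.0524 0.0561]
```

Request:
{"api": "apply_moves", "payload": {
  "moves": [
    {"dx": -0.03, "dy": 0.5, "dz": 0, "ax": 0, "ay": 0, "az": 0, "grip": 0.7},
    {"dx": -0.03, "dy": 0.46, "dz": 0, "ax": 0, "ay": 0, "az": 0, "grip": 0.7},
    {"dx": 0, "dy": 0, "dz": -0.6, "ax": 0, "ay": 0, "az": 0, "grip": 0.7},
    {"dx": 0, "dy": 0, "dz": -0.6, "ax": 0, "ay": 0, "az": 0, "grip": 0.7},
    {"dx": 0, "dy": 0, "dz": 0, "ax": 0, "ay": 0, "az": 0, "grip": 0.7}
  ]
}}

```text
clock: 23.2
tool_pos: [0.511, 0.1859, 0.0852]
ee_rot: [-0.288, -3.125, 0.001]
wrist_force: [-0.9, 0.5, -1.3]
grip_width: 0.0431
finger_force: 40.9
```

```bash
python3 - <<'E'
from h import *
s=st()
im,d,c,p=cloud("wrist","w10")
T=s["tool_pos"]
die(p,(T[0]-.003,T[1]),.0235,T[2],T[2]+.008,"held")
die(p,(.5095,.184),.008,.03,.062,"post")
E
```

```text
t 23.2 pos [0.511  0.1859 0.0852] yaw_y 79.46 zax [-0.003 -0.    -1.   ] w 0.0431 ff 40.94 F [-0.9  0.5 -1.3] oh 0.008 q6 -1.24
held 5697 enc [507.9 185.8] 23.5 mean [506.5 185.7] z [0.0859 0.0871 0.0883]
post 18 enc [512.4 184.1] 2.7 mean [512.3 184.2] z [0.0543 0.0553 0.056 ]
```

Request:
{"api": "apply_moves", "payload": {
  "moves": [
    {"dx": 0.06, "dy": -0.04, "dz": 0, "ax": 0, "ay": 0, "az": 0, "grip": 0.7},
    {"dx": 0, "dy": 0, "dz": -0.4, "ax": 0, "ay": 0, "az": 0, "grip": 0.7},
    {"dx": 0, "dy": 0, "dz": -0.4, "ax": 0, "ay": 0, "az": 0, "grip": 0.7},
    {"dx": 0, "dy": 0, "dz": -0.4, "ax": 0, "ay": 0, "az": 0, "grip": 0.7},
    {"dx": 0, "dy": 0, "dz": 0, "ax": 0, "ay": 0, "az": 0, "grip": 0.7}
  ]
}}

```text
clock: 23.88
tool_pos: [0.5128, 0.1838, 0.0489]
ee_rot: [-0.29, -3.125, 0.001]
wrist_force: [-0.5, -0.2, -1.2]
grip_width: 0.0434
finger_force: 40.9
```

Request:
{"api": "apply_moves", "payload": {
  "moves": [
    {"dx": 0, "dy": 0, "dz": -0.3, "ax": 0, "ay": 0, "az": 0, "grip": 0.7},
    {"dx": 0, "dy": 0, "dz": -0.2, "ax": 0, "ay": 0, "az": 0, "grip": 0.7},
    {"dx": 0, "dy": 0, "dz": 0, "ax": 0, "ay": 0, "az": 0, "grip": 0.7}
  ]
}}

```text
clock: 24.25
tool_pos: [0.5135, 0.184, 0.0348]
ee_rot: [-0.29, -3.127, 0.0]
wrist_force: [0.3, 0.7, -0.7]
grip_width: 0.0427
finger_force: 40.9
```

Bottom is now at about z=0.026; 7.5 mm still to go.

Request:
{"api": "apply_moves", "payload": {
  "moves": [
    {"dx": 0, "dy": 0, "dz": -0.1, "ax": 0, "ay": 0, "az": 0, "grip": 0.7},
    {"dx": 0, "dy": 0, "dz": -0.07, "ax": 0, "ay": 0, "az": 0, "grip": 0.7},
    {"dx": 0, "dy": 0, "dz": -0.05, "ax": 0, "ay": 0, "az": 0, "grip": 0.7},
    {"dx": 0, "dy": 0, "dz": 0, "ax": 0, "ay": 0, "az": 0, "grip": 0.7}
  ]
}}

```text
clock: 24.75
tool_pos: [0.5139, 0.184, 0.0287]
ee_rot: [-0.29, -3.128, 0.0]
wrist_force: [-0.4, -0.1, -1.4]
grip_width: 0.0427
finger_force: 40.9
```

Request:
{"api": "apply_moves", "payload": {
  "moves": [
    {"dx": 0, "dy": 0, "dz": -0.04, "ax": 0, "ay": 0, "az": 0, "grip": 0.7},
    {"dx": 0, "dy": 0, "dz": 0, "ax": 0, "ay": 0, "az": 0, "grip": 0.3},
    {"dx": 0, "dy": 0, "dz": 0, "ax": 0, "ay": 0, "az": 0, "grip": 0.3},
    {"dx": 0, "dy": 0, "dz": 0, "ax": 0, "ay": 0, "az": 0, "grip": 0.3},
    {"dx": 0, "dy": 0, "dz": 0.5, "ax": 0, "ay": 0, "az": 0, "grip": 0.3},
    {"dx": 0, "dy": 0, "dz": 1, "ax": 0, "ay": 0, "az": 0, "grip": 0.3},
    {"dx": 0, "dy": 0, "dz": 1, "ax": 0, "ay": 0, "az": 0, "grip": 0.3},
    {"dx": 0, "dy": -0.5, "dz": 0.8, "ax": 0, "ay": 0, "az": 0, "grip": 0.3},
    {"dx": 0, "dy": -0.5, "dz": 0.8, "ax": 0, "ay": 0, "az": 0, "grip": 0.3},
    {"dx": 0, "dy": 0, "dz": 0, "ax": 0, "ay": 0, "az": 0, "grip": 0.3}
  ]
}}

```text
clock: 26.0
tool_pos: [0.5154, 0.1536, 0.1531]
ee_rot: [0.291, 3.123, 0.002]
wrist_force: [-0.6, 0.1, -0.5]
grip_width: 0.0598
finger_force: 0.0
```

```bash
python3 - <<'E'
from h import *
s=st()
im,d,c,p=cloud("wrist","w11")
die(p,(.51,.184),.035,.026,.034,"M wrist")
die(p,(.5095,.184),.012,.038,.062,"post wrist")
E
```

```text
t 26.0 pos [0.5154 0.1536 0.1531] yaw_y 79.33 zax [ 0.005  0.    -1.   ] w 0.0598 ff 0.0 F [-0.6  0.1 -0.5] oh 0.008 q6 -1.3
M wrist 1887 enc [510.8 183.2] 22.4 mean [509.7 183.2] z [0.0276 0.029  0.0302]
post wrist 214 enc [509.2 184.5] 5.1 mean [507.9 184.1] z [0.0399 0.0535 0.0563]
```

Request:
{"api": "apply_moves", "payload": {
  "moves": [
    {"dx": 0.19, "dy": -0.97, "dz": 0, "ax": 0, "ay": 0, "az": 0, "grip": 0.4},
    {"dx": 0.19, "dy": -0.97, "dz": 0, "ax": 0, "ay": 0, "az": 0, "grip": 0.4},
    {"dx": 0.19, "dy": -0.97, "dz": 0, "ax": 0, "ay": 0, "az": 0, "grip": 0.4},
    {"dx": 0.19, "dy": -0.97, "dz": 0, "ax": 0, "ay": 0, "az": 0, "grip": 0.4},
    {"dx": 0.19, "dy": -0.97, "dz": 0, "ax": 0, "ay": 0, "az": 0, "grip": 0.4},
    {"dx": 0.19, "dy": -0.97, "dz": 0, "ax": 0, "ay": 0, "az": 0, "grip": 0.4},
    {"dx": 0.19, "dy": -0.97, "dz": 0, "ax": 0, "ay": 0, "az": 0, "grip": 0.4},
    {"dx": 0.19, "dy": -0.97, "dz": 0, "ax": 0, "ay": 0, "az": 0, "grip": 0.4},
    {"dx": 0.19, "dy": -0.97, "dz": 0, "ax": 0, "ay": 0, "az": 0, "grip": 0.4},
    {"dx": 0.19, "dy": -0.97, "dz": -0.7, "ax": 0, "ay": 0, "az": 0, "grip": 0.4}
  ]
}}

```text
clock: 27.3
tool_pos: [0.5719, -0.1375, 0.1296]
ee_rot: [0.289, 3.126, -0.001]
wrist_force: [-0.2, -0.2, 0.0]
grip_width: 0.0514
finger_force: 0.0
```

Request:
{"api": "apply_moves", "payload": {
  "moves": [
    {"dx": 0.19, "dy": -0.97, "dz": -0.7, "ax": 0, "ay": 0, "az": 0, "grip": 0.4},
    {"dx": 0.19, "dy": -0.97, "dz": -0.7, "ax": 0, "ay": 0, "az": 0, "grip": 0.4},
    {"dx": 0.19, "dy": -0.9, "dz": -0.7, "ax": 0, "ay": 0, "az": 0, "grip": 0.4},
    {"dx": 0, "dy": 0, "dz": 0, "ax": 0, "ay": 0, "az": 0, "grip": 0.4},
    {"dx": 0, "dy": 0, "dz": 0, "ax": 0, "ay": 0, "az": 0, "grip": 0.4}
  ]
}}

```text
clock: 27.92
tool_pos: [0.5874, -0.2209, 0.0659]
ee_rot: [-0.289, -3.126, -0.002]
wrist_force: [0.4, 1.3, 1.4]
grip_width: 0.0515
finger_force: 0.0
```

```bash
python3 - <<'E'
from h import *
s=st()
im,d,c,p=cloud("wrist","w12")
die(p,(.585,-.223),.026,.008,.02,"S wrist")
E
```

```text
t 27.93 pos [ 0.5874 -0.2209  0.0659] yaw_y 79.42 zax [-0.002  0.002 -1.   ] w 0.0515 ff 0.0 F [0.4 1.3 1.4] oh 0.008 q6 -1.92
S wrist 1670 enc [ 585.1 -222.6] 18.0 mean [ 584.3 -222.3] z [0.0091 0.0109 0.012 ]
```

Request:
{"api": "apply_moves", "payload": {
  "moves": [
    {"dx": 0, "dy": -0.06, "dz": -0.8, "ax": 0, "ay": 0, "az": 0, "grip": 0.4},
    {"dx": 0, "dy": 0, "dz": -0.6, "ax": 0, "ay": 0, "az": 0, "grip": 0.4},
    {"dx": 0, "dy": 0, "dz": -0.35, "ax": 0, "ay": 0, "az": 0, "grip": 0.4},
    {"dx": 0, "dy": 0, "dz": 0, "ax": 0, "ay": 0, "az": 0, "grip": 0.4},
    {"dx": 0, "dy": 0, "dz": -0.12, "ax": 0, "ay": 0, "az": 0, "grip": 0.4},
    {"dx": 0, "dy": 0, "dz": 0, "ax": 0, "ay": 0, "az": 0, "grip": 0.7},
    {"dx": 0, "dy": 0, "dz": 0, "ax": 0, "ay": 0, "az": 0, "grip": 0.8},
    {"dx": 0, "dy": 0, "dz": 0, "ax": 0, "ay": 0, "az": 0, "grip": 0.8},
    {"dx": 0, "dy": 0, "dz": 0, "ax": 0, "ay": 0, "az": 0, "grip": 0.8}
  ]
}}

```text
clock: 29.1
tool_pos: [0.5883, -0.2241, 0.0111]
ee_rot: [0.29, 3.127, -0.001]
wrist_force: [-0.5, 0.1, 5.3]
grip_width: 0.0336
finger_force: 40.1
```

Request:
{"api": "apply_moves", "payload": {
  "moves": [
    {"dx": 0, "dy": 0, "dz": 0.4, "ax": 0, "ay": 0, "az": 0, "grip": 0.8},
    {"dx": 0, "dy": 0, "dz": 0.8, "ax": 0, "ay": 0, "az": 0, "grip": 0.8},
    {"dx": -0.18, "dy": 0.9, "dz": 1, "ax": 0, "ay": 0, "az": 0, "grip": 0.8},
    {"dx": -0.18, "dy": 0.9, "dz": 1, "ax": 0, "ay": 0, "az": 0, "grip": 0.8},
    {"dx": -0.18, "dy": 0.9, "dz": 0.7, "ax": 0, "ay": 0, "az": 0, "grip": 0.8},
    {"dx": -0.18, "dy": 0.9, "dz": 0, "ax": 0, "ay": 0, "az": 0, "grip": 0.8},
    {"dx": -0.18, "dy": 0.9, "dz": 0, "ax": 0, "ay": 0, "az": 0, "grip": 0.8},
    {"dx": -0.18, "dy": 0.9, "dz": 0, "ax": 0, "ay": 0, "az": 0, "grip": 0.8},
    {"dx": -0.18, "dy": 0.9, "dz": 0, "ax": 0, "ay": 0, "az": 0, "grip": 0.8},
    {"dx": -0.18, "dy": 0.9, "dz": 0, "ax": 0, "ay": 0, "az": 0, "grip": 0.8}
  ]
}}

```text
clock: 30.35
tool_pos: [0.5445, -0.0072, 0.1277]
ee_rot: [0.29, 3.128, -0.0]
wrist_force: [0.2, 0.5, -1.1]
grip_width: 0.0335
finger_force: 40.0
```

Request:
{"api": "apply_moves", "payload": {
  "moves": [
    {"dx": -0.18, "dy": 0.9, "dz": 0, "ax": 0, "ay": 0, "az": 0, "grip": 0.8},
    {"dx": -0.18, "dy": 0.9, "dz": 0, "ax": 0, "ay": 0, "az": 0, "grip": 0.8},
    {"dx": -0.18, "dy": 0.9, "dz": 0, "ax": 0, "ay": 0, "az": 0, "grip": 0.8},
    {"dx": -0.18, "dy": 0.9, "dz": 0, "ax": 0, "ay": 0, "az": 0, "grip": 0.8},
    {"dx": -0.18, "dy": 0.9, "dz": 0, "ax": 0, "ay": 0, "az": 0, "grip": 0.8},
    {"dx": -0.18, "dy": 0.7, "dz": 0, "ax": 0, "ay": 0, "az": 0, "grip": 0.8},
    {"dx": 0, "dy": 0.4, "dz": 0, "ax": 0, "ay": 0, "az": 0, "grip": 0.8},
    {"dx": 0, "dy": 0, "dz": 0, "ax": 0, "ay": 0, "az": 0, "grip": 0.8},
    {"dx": 0, "dy": 0, "dz": 0, "ax": 0, "ay": 0, "az": 0, "grip": 0.8}
  ]
}}

```text
clock: 31.48
tool_pos: [0.5127, 0.1594, 0.1275]
ee_rot: [0.29, 3.128, -0.0]
wrist_force: [0.3, 0.3, -0.9]
grip_width: 0.0334
finger_force: 40.0
```

```bash
python3 - <<'E'
from h import *
s=st()
im,d,c,p=cloud("wrist","w13")
T=s["tool_pos"]
die(p,(T[0]-.003,T[1]),.0195,T[2]-.004,T[2]+.006,"held")
die(p,(.5095,.184),.012,.035,.062,"post")
E
```

```text
t 31.48 pos [0.5127 0.1594 0.1275] yaw_y 79.39 zax [ 0. -0. -1.] w 0.0334 ff 39.98 F [ 0.3  0.3 -0.9] oh 0.008 q6 -1.29
held 3257 enc [509.7 159.4] 19.4 mean [508.5 159.3] z [0.1247 0.1273 0.1287]
post 283 enc [509.2 184.6] 5.0 mean [507.5 184.3] z [0.0373 0.0531 0.0564]
```

Request:
{"api": "apply_moves", "payload": {
  "moves": [
    {"dx": 0.01, "dy": 0.5, "dz": 0, "ax": 0, "ay": 0, "az": 0, "grip": 0.8},
    {"dx": 0, "dy": 0.33, "dz": 0, "ax": 0, "ay": 0, "az": 0, "grip": 0.8},
    {"dx": 0, "dy": 0, "dz": -0.5, "ax": 0, "ay": 0, "az": 0, "grip": 0.8},
    {"dx": 0, "dy": 0, "dz": -0.6, "ax": 0, "ay": 0, "az": 0, "grip": 0.8},
    {"dx": 0, "dy": 0, "dz": 0, "ax": 0, "ay": 0, "az": 0, "grip": 0.8}
  ]
}}

```text
clock: 32.15
tool_pos: [0.5111, 0.1847, 0.0925]
ee_rot: [-0.289, -3.124, 0.002]
wrist_force: [-0.3, 0.7, -1.2]
grip_width: 0.0337
finger_force: 40.0
```

```bash
python3 - <<'E'
from h import *
s=st()
im,d,c,p=cloud("wrist","w14")
T=s["tool_pos"]
die(p,(T[0]-.003,T[1]),.0195,T[2]-.003,T[2]+.006,"held")
die(p,(.5095,.184),.008,.035,.062,"post")
E
```

```text
t 32.15 pos [0.5111 0.1847 0.0925] yaw_y 79.43 zax [-0.004 -0.001 -1.   ] w 0.0337 ff 39.99 F [-0.3  0.7 -1.2] oh 0.008 q6 -1.24
held 3121 enc [508.1 184.7] 19.5 mean [506.8 184.5] z [0.0905 0.0923 0.0937]
post 90 enc [508.4 184.8] 4.8 mean [505.5 185.4] z [0.0355 0.0396 0.0445]
```

Aligned in y; a nudge of +1.2 mm in x, then lower.

Request:
{"api": "apply_moves", "payload": {
  "moves": [
    {"dx": 0.04, "dy": 0, "dz": 0, "ax": 0, "ay": 0, "az": 0, "grip": 0.8},
    {"dx": 0, "dy": 0, "dz": -0.4, "ax": 0, "ay": 0, "az": 0, "grip": 0.8},
    {"dx": 0, "dy": 0, "dz": -0.4, "ax": 0, "ay": 0, "az": 0, "grip": 0.8},
    {"dx": 0, "dy": 0, "dz": -0.4, "ax": 0, "ay": 0, "az": 0, "grip": 0.8},
    {"dx": 0, "dy": 0, "dz": 0, "ax": 0, "ay": 0, "az": 0, "grip": 0.8},
    {"dx": 0, "dy": 0, "dz": 0, "ax": 0, "ay": 0, "az": 0, "grip": 0.8}
  ]
}}

```text
clock: 32.95
tool_pos: [0.5139, 0.1849, 0.0582]
ee_rot: [-0.29, -3.128, 0.0]
wrist_force: [0.4, -0.4, -0.7]
grip_width: 0.0332
finger_force: 40.0
```

Request:
{"api": "apply_moves", "payload": {
  "moves": [
    {"dx": 0, "dy": 0, "dz": -0.12, "ax": 0, "ay": 0, "az": 0, "grip": 0.8},
    {"dx": 0, "dy": 0, "dz": -0.1, "ax": 0, "ay": 0, "az": 0, "grip": 0.8},
    {"dx": 0, "dy": 0, "dz": 0, "ax": 0, "ay": 0, "az": 0, "grip": 0.8}
  ]
}}

```text
clock: 33.33
tool_pos: [0.5138, 0.1849, 0.0517]
ee_rot: [-0.29, -3.128, 0.0]
wrist_force: [0.8, -0.5, -1.1]
grip_width: 0.0335
finger_force: 40.0
```

Request:
{"api": "apply_moves", "payload": {
  "moves": [
    {"dx": 0, "dy": 0, "dz": -0.14, "ax": 0, "ay": 0, "az": 0, "grip": 0.8},
    {"dx": 0, "dy": 0, "dz": -0.1, "ax": 0, "ay": 0, "az": 0, "grip": 0.8},
    {"dx": 0, "dy": 0, "dz": -0.06, "ax": 0, "ay": 0, "az": 0, "grip": 0.8},
    {"dx": 0, "dy": 0, "dz": 0, "ax": 0, "ay": 0, "az": 0, "grip": 0.8}
  ]
}}

```text
clock: 33.83
tool_pos: [0.5138, 0.1849, 0.0426]
ee_rot: [-0.29, -3.128, 0.0]
wrist_force: [0.2, -0.1, -0.5]
grip_width: 0.0336
finger_force: 40.0
```

Request:
{"api": "apply_moves", "payload": {
  "moves": [
    {"dx": 0, "dy": 0, "dz": -0.04, "ax": 0, "ay": 0, "az": 0, "grip": 0.8},
    {"dx": 0, "dy": 0, "dz": 0, "ax": 0, "ay": 0, "az": 0, "grip": 0.4},
    {"dx": 0, "dy": 0, "dz": 0, "ax": 0, "ay": 0, "az": 0, "grip": 0.4},
    {"dx": 0, "dy": 0, "dz": 0, "ax": 0, "ay": 0, "az": 0, "grip": 0.4},
    {"dx": 0, "dy": 0, "dz": 0.5, "ax": 0, "ay": 0, "az": 0, "grip": 0.4},
    {"dx": 0, "dy": 0, "dz": 1, "ax": 0, "ay": 0, "az": 0, "grip": 0.4},
    {"dx": 0, "dy": 0, "dz": 1, "ax": 0, "ay": 0, "az": 0, "grip": 0.4},
    {"dx": 0, "dy": -0.5, "dz": 0.6, "ax": 0, "ay": 0, "az": 0, "grip": 0.4},
    {"dx": 0, "dy": -0.5, "dz": 0.6, "ax": 0, "ay": 0, "az": 0, "grip": 0.4},
    {"dx": 0, "dy": 0, "dz": 0, "ax": 0, "ay": 0, "az": 0, "grip": 0.4}
  ]
}}

```text
clock: 35.08
tool_pos: [0.5147, 0.1534, 0.1539]
ee_rot: [0.293, 3.125, 0.0]
wrist_force: [0.5, 0.0, -0.4]
grip_width: 0.0516
finger_force: 0.0
```

```bash
python3 - <<'E'
from h import *
s=st()
im,d,c,p=cloud("wrist","w15")
die(p,(.51,.184),.03,.037,.0445,"S wrist")
die(p,(.5095,.184),.008,.048,.062,"post wrist")
im,d,c,p=cloud("top")
die(p,(.468,-.105),.035,.011,.024,"K hub top")
die(p,(.468,-.105),.035,.0025,.008,"K flange top")
E
```

```text
t 35.08 pos [0.5147 0.1534 0.1539] yaw_y 79.28 zax [ 0.002  0.    -1.   ] w 0.0516 ff 0.0 F [ 0.5  0.  -0.4] oh 0.008 q6 -1.3
S wrist 1131 enc [510.6 184. ] 17.9 mean [510.  184.1] z [0.0387 0.0408 0.0422]
post wrist 162 enc [509.2 184.5] 4.9 mean [508.5 184.3] z [0.0499 0.0543 0.0563]
K hub top 81 enc [ 468.1 -103.8] 14.6 mean [ 468.2 -103.8] z [0.012  0.0154 0.0194]
K flange top 212 enc [ 467.9 -105.1] 34.7 mean [ 467.4 -104.8] z [0.0027 0.0041 0.0071]
```

Request:
{"api": "apply_moves", "payload": {
  "moves": [
    {"dx": -0.17, "dy": -0.95, "dz": 0, "ax": 0, "ay": 0, "az": 0, "grip": 0.4},
    {"dx": -0.17, "dy": -0.95, "dz": 0, "ax": 0, "ay": 0, "az": 0, "grip": 0.4},
    {"dx": -0.17, "dy": -0.95, "dz": 0, "ax": 0, "ay": 0, "az": 0, "grip": 0.4},
    {"dx": -0.17, "dy": -0.95, "dz": 0, "ax": 0, "ay": 0, "az": 0, "grip": 0.4},
    {"dx": -0.17, "dy": -0.95, "dz": 0, "ax": 0, "ay": 0, "az": 0, "grip": 0.4},
    {"dx": -0.17, "dy": -0.95, "dz": 0, "ax": 0, "ay": 0, "az": 0, "grip": 0.4},
    {"dx": -0.17, "dy": -0.95, "dz": -0.9, "ax": 0, "ay": 0, "az": 0, "grip": 0.4},
    {"dx": -0.17, "dy": -0.95, "dz": -0.9, "ax": 0, "ay": 0, "az": 0, "grip": 0.4},
    {"dx": -0.17, "dy": -0.95, "dz": -0.8, "ax": 0, "ay": 0, "az": 0, "grip": 0.4},
    {"dx": 0, "dy": 0, "dz": 0, "ax": 0, "ay": 0, "az": 0, "grip": 0.4}
  ]
}}

```text
clock: 36.42
tool_pos: [0.4665, -0.1023, 0.0723]
ee_rot: [-0.294, -3.123, -0.003]
wrist_force: [-0.4, -0.2, 0.1]
grip_width: 0.0513
finger_force: 0.0
```

Request:
{"api": "apply_moves", "payload": {
  "moves": [
    {"dx": 0, "dy": 0, "dz": 0, "ax": 0, "ay": 0, "az": 0, "grip": 0.4}
  ]
}}

```text
clock: 36.55
tool_pos: [0.4676, -0.1009, 0.0742]
ee_rot: [-0.29, -3.127, -0.001]
wrist_force: [-0.8, 0.7, -0.3]
grip_width: 0.0513
finger_force: 0.0
```

```bash
python3 - <<'E'
from h import *
s=st()
im,d,c,p=cloud("wrist","w16")
die(p,(.466,-.105),.03,.012,.022,"K hub wrist")
die(p,(.466,-.105),.028,.0022,.022,"K all wrist")
E
```

```text
t 36.55 pos [ 0.4676 -0.1009  0.0742] yaw_y 79.4 zax [-0.001  0.001 -1.   ] w 0.0513 ff 0.0 F [-0.8  0.7 -0.3] oh 0.008 q6 -1.83
K hub wrist 888 enc [ 464.7 -103. ] 14.9 mean [ 464.2 -102.9] z [0.0128 0.0149 0.016 ]
K all wrist 2828 enc [ 464.9 -102.9] 22.8 mean [ 462.2 -102.6] z [0.0025 0.0039 0.0156]
```

Request:
{"api": "apply_moves", "payload": {
  "moves": [
    {"dx": 0, "dy": -0.08, "dz": -0.7, "ax": 0, "ay": 0, "az": 0, "grip": 0.4},
    {"dx": 0, "dy": 0, "dz": -0.6, "ax": 0, "ay": 0, "az": 0, "grip": 0.4},
    {"dx": 0, "dy": 0, "dz": -0.4, "ax": 0, "ay": 0, "az": 0, "grip": 0.4},
    {"dx": 0, "dy": 0, "dz": 0, "ax": 0, "ay": 0, "az": 0, "grip": 0.4},
    {"dx": 0, "dy": 0, "dz": 0, "ax": 0, "ay": 0, "az": 0, "grip": 0.4}
  ]
}}

```text
clock: 37.22
tool_pos: [0.4684, -0.1038, 0.0241]
ee_rot: [0.289, 3.127, -0.001]
wrist_force: [0.7, -0.7, 0.5]
grip_width: 0.0509
finger_force: 0.0
```

Request:
{"api": "apply_moves", "payload": {
  "moves": [
    {"dx": 0, "dy": 0, "dz": -0.3, "ax": 0, "ay": 0, "az": 0, "grip": 0.4},
    {"dx": 0, "dy": 0, "dz": 0, "ax": 0, "ay": 0, "az": 0, "grip": 0.4},
    {"dx": 0, "dy": 0, "dz": 0, "ax": 0, "ay": 0, "az": 0, "grip": 0.7},
    {"dx": 0, "dy": 0, "dz": 0, "ax": 0, "ay": 0, "az": 0, "grip": 0.85},
    {"dx": 0, "dy": 0, "dz": 0, "ax": 0, "ay": 0, "az": 0, "grip": 0.85},
    {"dx": 0, "dy": 0, "dz": 0, "ax": 0, "ay": 0, "az": 0, "grip": 0.85}
  ]
}}

```text
clock: 37.98
tool_pos: [0.468, -0.104, 0.0149]
ee_rot: [0.29, 3.128, -0.0]
wrist_force: [-1.0, 0.2, 5.1]
grip_width: 0.0274
finger_force: 39.4
```

Request:
{"api": "apply_moves", "payload": {
  "moves": [
    {"dx": 0, "dy": 0, "dz": 0.4, "ax": 0, "ay": 0, "az": 0, "grip": 0.85},
    {"dx": 0, "dy": 0.2, "dz": 1, "ax": 0, "ay": 0, "az": 0, "grip": 0.85},
    {"dx": 0.15, "dy": 0.6, "dz": 1, "ax": 0, "ay": 0, "az": 0, "grip": 0.85},
    {"dx": 0.2, "dy": 0.9, "dz": 1, "ax": 0, "ay": 0, "az": 0, "grip": 0.85},
    {"dx": 0.2, "dy": 1, "dz": 0.5, "ax": 0, "ay": 0, "az": 0, "grip": 0.85},
    {"dx": 0.2, "dy": 1, "dz": 0, "ax": 0, "ay": 0, "az": 0, "grip": 0.85},
    {"dx": 0.2, "dy": 1, "dz": 0, "ax": 0, "ay": 0, "az": 0, "grip": 0.85},
    {"dx": 0.2, "dy": 1, "dz": 0, "ax": 0, "ay": 0, "az": 0, "grip": 0.85},
    {"dx": 0.2, "dy": 1, "dz": 0, "ax": 0, "ay": 0, "az": 0, "grip": 0.85},
    {"dx": 0.15, "dy": 1, "dz": 0, "ax": 0, "ay": 0, "az": 0, "grip": 0.85}
  ]
}}

```text
clock: 39.22
tool_pos: [0.5131, 0.1281, 0.132]
ee_rot: [0.29, 3.128, 0.0]
wrist_force: [0.6, -0.9, -0.9]
grip_width: 0.0281
finger_force: 39.6
```

Request:
{"api": "apply_moves", "payload": {
  "moves": [
    {"dx": 0, "dy": 0.7, "dz": 0, "ax": 0, "ay": 0, "az": 0, "grip": 0.85},
    {"dx": 0, "dy": 0.4, "dz": 0, "ax": 0, "ay": 0, "az": 0, "grip": 0.85},
    {"dx": 0, "dy": 0, "dz": 0, "ax": 0, "ay": 0, "az": 0, "grip": 0.85},
    {"dx": 0, "dy": 0, "dz": 0, "ax": 0, "ay": 0, "az": 0, "grip": 0.85}
  ]
}}

```text
clock: 39.72
tool_pos: [0.5129, 0.1594, 0.1317]
ee_rot: [-0.291, -3.128, 0.001]
wrist_force: [0.4, -0.4, -0.5]
grip_width: 0.0277
finger_force: 39.6
```

```bash
python3 - <<'E'
from h import *
s=st()
im,d,c,p=cloud("wrist","w17")
T=s["tool_pos"]
die(p,(T[0]-.003,T[1]),.016,T[2]-.003,T[2]+.004,"hub")
die(p,(T[0]-.003,T[1]),.026,T[2]-.016,T[2]-.0085,"flange")
die(p,(.5095,.184),.012,.048,.062,"post")
E
```

```text
t 39.73 pos [0.5129 0.1594 0.1317] yaw_y 79.39 zax [-0. -0. -1.] w 0.0277 ff 39.59 F [ 0.4 -0.4 -0.5] oh 0.008 q6 -1.29
hub 1722 enc [509.6 159.3] 16.0 mean [508.8 159.2] z [0.1292 0.1315 0.1328]
flange 2345 enc [509.6 158.9] 23.1 mean [499.5 160.7] z [0.1181 0.1197 0.122 ]
post 192 enc [509.3 184.6] 5.0 mean [508.3 184.5] z [0.0505 0.0545 0.0562]
```

Request:
{"api": "apply_moves", "payload": {
  "moves": [
    {"dx": 0.01, "dy": 0.5, "dz": 0, "ax": 0, "ay": 0, "az": 0, "grip": 0.85},
    {"dx": 0, "dy": 0.34, "dz": 0, "ax": 0, "ay": 0, "az": 0, "grip": 0.85},
    {"dx": 0, "dy": 0, "dz": -0.5, "ax": 0, "ay": 0, "az": 0, "grip": 0.85},
    {"dx": 0, "dy": 0, "dz": -0.5, "ax": 0, "ay": 0, "az": 0, "grip": 0.85},
    {"dx": 0, "dy": 0, "dz": 0, "ax": 0, "ay": 0, "az": 0, "grip": 0.85},
    {"dx": 0, "dy": 0, "dz": 0, "ax": 0, "ay": 0, "az": 0, "grip": 0.85}
  ]
}}

```text
clock: 40.52
tool_pos: [0.5132, 0.185, 0.1012]
ee_rot: [-0.29, -3.127, 0.0]
wrist_force: [0.7, -0.4, -0.9]
grip_width: 0.028
finger_force: 39.6
```

Aligned (513.2, 185.0); lowering 44 mm in total.

Request:
{"api": "apply_moves", "payload": {
  "moves": [
    {"dx": 0, "dy": 0, "dz": -0.5, "ax": 0, "ay": 0, "az": 0, "grip": 0.85},
    {"dx": 0, "dy": 0, "dz": -0.4, "ax": 0, "ay": 0, "az": 0, "grip": 0.85},
    {"dx": 0, "dy": 0, "dz": -0.2, "ax": 0, "ay": 0, "az": 0, "grip": 0.85},
    {"dx": 0, "dy": 0, "dz": 0, "ax": 0, "ay": 0, "az": 0, "grip": 0.85},
    {"dx": 0, "dy": 0, "dz": 0, "ax": 0, "ay": 0, "az": 0, "grip": 0.85}
  ]
}}

```text
clock: 41.15
tool_pos: [0.5135, 0.1853, 0.0687]
ee_rot: [0.29, 3.128, 0.0]
wrist_force: [0.1, -0.1, 0.9]
grip_width: 0.0279
finger_force: 39.6
```

Request:
{"api": "apply_moves", "payload": {
  "moves": [
    {"dx": 0, "dy": 0, "dz": -0.12, "ax": 0, "ay": 0, "az": 0, "grip": 0.85},
    {"dx": 0, "dy": 0, "dz": -0.08, "ax": 0, "ay": 0, "az": 0, "grip": 0.85},
    {"dx": 0, "dy": 0, "dz": -0.06, "ax": 0, "ay": 0, "az": 0, "grip": 0.85},
    {"dx": 0, "dy": 0, "dz": 0, "ax": 0, "ay": 0, "az": 0, "grip": 0.85}
  ]
}}

```text
clock: 41.65
tool_pos: [0.5132, 0.1852, 0.0607]
ee_rot: [-0.29, -3.128, 0.0]
wrist_force: [-0.1, 0.7, -0.8]
grip_width: 0.0278
finger_force: 39.6
```

Request:
{"api": "apply_moves", "payload": {
  "moves": [
    {"dx": 0, "dy": 0, "dz": -0.06, "ax": 0, "ay": 0, "az": 0, "grip": 0.85},
    {"dx": 0, "dy": 0, "dz": -0.04, "ax": 0, "ay": 0, "az": 0, "grip": 0.85},
    {"dx": 0, "dy": 0, "dz": 0, "ax": 0, "ay": 0, "az": 0, "grip": 0.85}
  ]
}}

```text
clock: 42.02
tool_pos: [0.5132, 0.1852, 0.0577]
ee_rot: [-0.29, -3.128, 0.0]
wrist_force: [-0.1, -0.0, -1.0]
grip_width: 0.0279
finger_force: 39.6
```

Request:
{"api": "apply_moves", "payload": {
  "moves": [
    {"dx": 0, "dy": 0, "dz": -0.02, "ax": 0, "ay": 0, "az": 0, "grip": 0.85},
    {"dx": 0, "dy": 0, "dz": 0, "ax": 0, "ay": 0, "az": 0, "grip": 0.45},
    {"dx": 0, "dy": 0, "dz": 0, "ax": 0, "ay": 0, "az": 0, "grip": 0.45},
    {"dx": 0, "dy": 0, "dz": 0, "ax": 0, "ay": 0, "az": 0, "grip": 0.45},
    {"dx": 0, "dy": 0, "dz": 0.4, "ax": 0, "ay": 0, "az": 0, "grip": 0.45},
    {"dx": 0, "dy": 0, "dz": 0.8, "ax": 0, "ay": 0, "az": 0, "grip": 0.45},
    {"dx": 0, "dy": 0, "dz": 1, "ax": 0, "ay": 0, "az": 0, "grip": 0.45},
    {"dx": 0, "dy": 0.4, "dz": 0.8, "ax": 0, "ay": 0, "az": 0, "grip": 0.45},
    {"dx": 0, "dy": 0.4, "dz": 0.2, "ax": 0, "ay": 0, "az": 0, "grip": 0.45},
    {"dx": 0, "dy": 0, "dz": 0, "ax": 0, "ay": 0, "az": 0, "grip": 0.45}
  ]
}}

```text
clock: 43.28
tool_pos: [0.5132, 0.21, 0.1536]
ee_rot: [0.287, 3.127, 0.0]
wrist_force: [0.1, -1.1, -0.0]
grip_width: 0.0471
finger_force: 0.0
```

```bash
python3 - <<'E'
from h import *
s=st()
im,d,c,p=cloud("wrist","w18")
die(p,(.51,.184),.02,.054,.062,"K hub")
die(p,(.51,.184),.03,.0435,.0495,"K flange")
g=p[(abs(p[:,0]-.532)<.06)&(abs(p[:,1]-.298)<.03)&(p[:,2]>.076)&(p[:,2]<.095)]
if len(g): print("bar",cv2.minAreaRect(g[:,:2].astype(np.float32)*1000))
E
```

```text
t 43.27 pos [0.5132 0.21   0.1536] yaw_y 79.5 zax [ 0.001  0.    -1.   ] w 0.0471 ff 0.0 F [ 0.1 -1.1 -0. ] oh 0.008 q6 -1.2
K hub 736 enc [510.  184.7] 15.0 mean [509.5 184.7] z [0.0546 0.0568 0.0579]
K flange 1474 enc [509.7 184.8] 22.9 mean [506.6 186.2] z [0.044  0.0452 0.0475]
bar ((530.2860717773438, 297.3731689453125), (12.50173568725586, 69.78421020507812), 79.42110443115234)
```

View pics/w18.png

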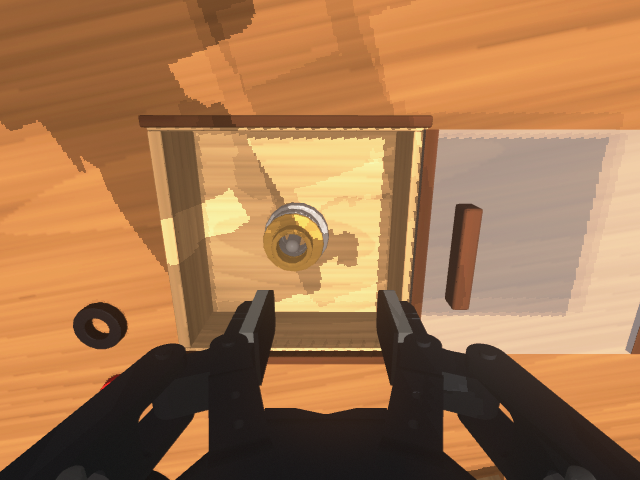

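The picture shows the stack seated on the post at (293,245), keeper on top, cover open with the bar at (463,257). Now gripping the bar.

Request:
{"api": "apply_moves", "payload": {
  "moves": [
    {"dx": 0.22, "dy": 1, "dz": 0, "ax": 0, "ay": 0, "az": 0, "grip": 0.4},
    {"dx": 0.22, "dy": 1, "dz": 0, "ax": 0, "ay": 0, "az": 0, "grip": 0.4},
    {"dx": 0.22, "dy": 0.92, "dz": 0, "ax": 0, "ay": 0, "az": 0, "grip": 0.4},
    {"dx": 0, "dy": 0, "dz": -0.5, "ax": 0, "ay": 0, "az": 0, "grip": 0.4},
    {"dx": 0, "dy": 0, "dz": -0.8, "ax": 0, "ay": 0, "az": 0, "grip": 0.4},
    {"dx": 0, "dy": 0, "dz": -0.7, "ax": 0, "ay": 0, "az": 0, "grip": 0.4},
    {"dx": 0, "dy": 0, "dz": 0, "ax": 0, "ay": 0, "az": 0, "grip": 0.4},
    {"dx": 0, "dy": 0, "dz": 0, "ax": 0, "ay": 0, "az": 0, "grip": 0.4}
  ],
  "grip_force": 25
}}

```text
clock: 44.32
tool_pos: [0.5329, 0.2961, 0.0929]
ee_rot: [-0.291, -3.127, 0.001]
wrist_force: [-0.8, 0.0, -0.2]
grip_width: 0.0514
finger_force: 0.0
```

Request:
{"api": "apply_moves", "payload": {
  "moves": [
    {"dx": 0, "dy": 0.04, "dz": -0.37, "ax": 0, "ay": 0, "az": 0, "grip": 0.4},
    {"dx": 0, "dy": 0, "dz": 0, "ax": 0, "ay": 0, "az": 0, "grip": 0.4},
    {"dx": 0, "dy": 0, "dz": 0, "ax": 0, "ay": 0, "az": 0, "grip": 0.8},
    {"dx": 0, "dy": 0, "dz": 0, "ax": 0, "ay": 0, "az": 0, "grip": 1},
    {"dx": 0, "dy": 0, "dz": 0, "ax": 0, "ay": 0, "az": 0, "grip": 1},
    {"dx": 0, "dy": 0, "dz": 0, "ax": 0, "ay": 0, "az": 0, "grip": 1},
    {"dx": 0, "dy": 0, "dz": 0, "ax": 0, "ay": 0, "az": 0, "grip": 1}
  ]
}}

```text
clock: 45.2
tool_pos: [0.5333, 0.2982, 0.0825]
ee_rot: [0.29, 3.128, 0.001]
wrist_force: [-0.1, -0.5, 3.0]
grip_width: 0.0111
finger_force: 29.2
```

Request:
{"api": "apply_moves", "payload": {
  "moves": [
    {"dx": -0.06, "dy": -0.34, "dz": 0, "ax": 0, "ay": 0, "az": 0, "grip": 1},
    {"dx": -0.13, "dy": -0.69, "dz": 0, "ax": 0, "ay": 0, "az": 0, "grip": 1},
    {"dx": -0.13, "dy": -0.69, "dz": 0, "ax": 0, "ay": 0, "az": 0, "grip": 1},
    {"dx": -0.13, "dy": -0.69, "dz": 0, "ax": 0, "ay": 0, "az": 0, "grip": 1},
    {"dx": -0.13, "dy": -0.69, "dz": 0, "ax": 0, "ay": 0, "az": 0, "grip": 1},
    {"dx": -0.13, "dy": -0.69, "dz": 0, "ax": 0, "ay": 0, "az": 0, "grip": 1},
    {"dx": -0.13, "dy": -0.69, "dz": 0, "ax": 0, "ay": 0, "az": 0, "grip": 1},
    {"dx": -0.13, "dy": -0.69, "dz": 0, "ax": 0, "ay": 0, "az": 0, "grip": 1},
    {"dx": -0.06, "dy": -0.34, "dz": 0, "ax": 0, "ay": 0, "az": 0, "grip": 1},
    {"dx": 0, "dy": 0, "dz": 0, "ax": 0, "ay": 0, "az": 0, "grip": 1}
  ]
}}

```text
clock: 46.45
tool_pos: [0.5019, 0.1301, 0.0824]
ee_rot: [0.292, 3.128, -0.002]
wrist_force: [0.3, -1.7, 6.4]
grip_width: 0.0111
finger_force: 29.5
```

Request:
{"api": "apply_moves", "payload": {
  "moves": [
    {"dx": -0.02, "dy": -0.12, "dz": 0, "ax": 0, "ay": 0, "az": 0, "grip": 1},
    {"dx": -0.02, "dy": -0.12, "dz": 0, "ax": 0, "ay": 0, "az": 0, "grip": 1},
    {"dx": 0, "dy": 0, "dz": 0, "ax": 0, "ay": 0, "az": 0, "grip": 1}
  ]
}}

```text
clock: 46.82
tool_pos: [0.5012, 0.1262, 0.0824]
ee_rot: [0.294, 3.126, 0.005]
wrist_force: [1.9, 10.3, 5.1]
grip_width: 0.0111
finger_force: 29.4
```

The travel is 175 mm and the closed stop resists with 10 N. Releasing and clearing.

Request:
{"api": "apply_moves", "payload": {
  "moves": [
    {"dx": 0, "dy": 0.03, "dz": 0, "ax": 0, "ay": 0, "az": 0, "grip": 1},
    {"dx": 0, "dy": 0, "dz": 0, "ax": 0, "ay": 0, "az": 0, "grip": 0.4},
    {"dx": 0, "dy": 0, "dz": 0, "ax": 0, "ay": 0, "az": 0, "grip": 0.4},
    {"dx": 0, "dy": 0, "dz": 0, "ax": 0, "ay": 0, "az": 0, "grip": 0.4},
    {"dx": 0, "dy": 0, "dz": 0.5, "ax": 0, "ay": 0, "az": 0, "grip": 0.4},
    {"dx": 0, "dy": 0, "dz": 1, "ax": 0, "ay": 0, "az": 0, "grip": 0.4},
    {"dx": 0, "dy": 0, "dz": 1, "ax": 0, "ay": 0, "az": 0, "grip": 0.4},
    {"dx": 0, "dy": 0, "dz": 0.8, "ax": 0, "ay": 0, "az": 0, "grip": 0.4},
    {"dx": 0, "dy": 0, "dz": 0, "ax": 0, "ay": 0, "az": 0, "grip": 0.4},
    {"dx": 0, "dy": 0, "dz": 0, "ax": 0, "ay": 0, "az": 0, "grip": 0.4}
  ]
}}

```text
clock: 48.08
tool_pos: [0.5005, 0.1264, 0.181]
ee_rot: [-0.29, -3.128, 0.0]
wrist_force: [-0.9, -0.6, -0.9]
grip_width: 0.0513
finger_force: 0.0
```

```bash
python3 - <<'E'
from h import *
s=st()
im,d,c,p=cloud("wrist","w19")
g=p[(abs(p[:,0]-.5)<.06)&(abs(p[:,1]-.125)<.04)&(p[:,2]>.076)&(p[:,2]<.095)]
r=cv2.minAreaRect(g[:,:2].astype(np.float32)*1000); print("bar",r,"post-bar y'",(np.array([509.2,184.5])-r[0])@YA)
E
```

```text
t 48.08 pos [0.5005 0.1264 0.181 ] yaw_y 79.42 zax [-0.001 -0.    -1.   ] w 0.0513 ff 0.0 F [-0.9 -0.6 -0.9] oh 0.008 q6 -1.36
bar ((498.3041076660156, 125.89960479736328), (11.636272430419922, 69.49191284179688), 79.1346664428711) post-bar y' 59.60473471580673
```

View pics/w19.png

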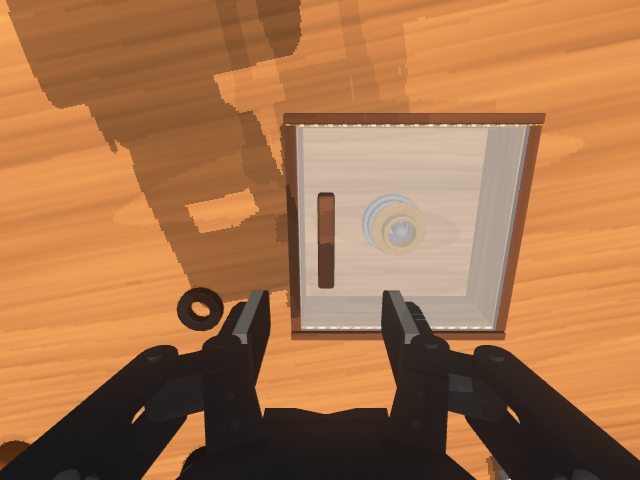

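The cover is shut, with the bar at (326,240), 59.6 mm from the post. The stack shows through it at (400,228).

```bash
python3 -c "
from plant import arm
print(arm.hand_in())"
```

```text
the job is handed in; nothing more can be done
None
```

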